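Stow the specimen puck in the dry box and hold its cover home

ROBOT

A 6-joint arm with a two-finger parallel gripper is mounted at the origin on a cart in front of the work surface, level with it; the furniture and walls round the work are solid. World frame = base frame: x ahead of the robot, y to its left, z up, the work surface at z = 0. Lengths are in m, angles in degrees, forces in N, time in s.
With the tool pointing down it reaches from about 0.35 to 0.85 m from the base axis. Payload 8.1 kg.
Tool frame: the origin (TCP) lies at the very end of the fingers, on their centre line; the grasp point (between the pads) lies robot.grasp_offset behind it (robot.grasp_offset is the distance from the TCP to the grasp point, in m); z points along the fingers, x is the direction in which the jaws open and shut, and the axes are right-handed (so a half turn about z gives the same grasp; the last joint's range is limited). The gripper opens to 93 mm and grips with 3 to 60 N. Pads are 15 mm wide; open, the fingers measure 128 mm over their backs; the gripper's body (75 mm by 188 mm) begins 65 mm behind the grasp point.
Start: joints at [63.06, 7.471, 85.268, -0, 87.261, -4.893], TCP at [0.225, 0.556, 0.219] pointing down, gripper open.
Joint ranges: [-169.43, 169.43], [-51.17, 129.36], [1.28, 143.12], [-76.62, 256.62], [0, 156.53], [-152.29, 152.29]. Speed limits (degrees/s): [136.94, 136.94, 159.86, 180, 180, 180].

INTERFACE

Orientations are given as a 3x3 rotation matrix whose columns are the frame's x, y, z axes.
In Python, from rig import monitor, cams, robot, look_for, masks_of, place_of gives the robot as it stands. The module is installed in compiled form; this text tells all that it offers.
- The arm moves only by the tool carry_out, never from a script. Its argument "series" is a list of rows, each a list of 5 numbers: the gripper's target within -1 to 1 (shut at 1, half-way at 0, fully open at -1), then the shift along the tool's x, y, z in cm, then the turn about the tool's z in degrees. A call has 1 to 12 rows; each row shifts and turns the commanded pose from where the row before left it, along the tool's axes as they then stand; what a row does not reach is not made up. A row lasts 1/10 s, in which the tool goes at most 50 mm and 8.59 degrees, less where a joint would pass 70% of its speed; a pose out of reach is approached as far as the arm can. A call with a gripper value outside its range is refused whole. The fingers move at their own pace and stop on an object; "newtons" is the grip in N (left out, the last holds). Time passes only in rows, so rows that do not move let the fingers close. It gives the time, the measured TCP pose, the force and the opening at its end, in the units of the state.
- monitor.sense(): the state, without advancing time (a new reading comes with each control period).
- cams.camera(name): name is "scene" or "top" or "wrist"; returns (picture, depth): 480x640x3 uint8, red, green, blue; 480x640 float32, m along the optical axis (not along the pixel's ray), 0 where there is no reading.
- cams.camera_info(name): a dict with "fx", "fy", "cx", "cy" (pixels), "distortion" ([k1, k2, p1, p2, k3] as OpenCV has them; the pictures are not rectified), "extrinsics" (4x4, takes a point from camera to world coordinates); the wrist camera has in their place "mount" (4x4, takes a point from camera to tool coordinates, whose origin is the TCP and whose axes are the tool frame's). Camera axes: x right, y up, looking along -z (the intrinsics and any distortion apply to the point x, -y, -z); pixel columns grow to the right and rows downward; lengths in m; the calibration is good to about 2 mm. A picture is of the moment at which its call begins: read the wrist's pose just before it. camera_info takes no time and is no camera call.
- robot.close_job(): hands the job in, once; it reports no verdict.
Trained networks look in the newest picture that a camera, given by its name, has taken for a name from the list of things; names that differ only in an ending like _2 or _b are one class to them, and where a whole thing is asked for, a point or a joint stands for the part that bears it (a point fixed in the world has none). Each returns a list of dicts, best first, with "conf" (0 to 1); they miss things now and then, are a little off and sometimes report something else, mostly with a low value. They report only what shows in the picture. A call takes as long as a camera call. They do not tell look-alikes from the thing itself.
- look_for(query, camera): "centre" ([x, y, z] in m, in world coordinates, good to about 4 mm: the middle of the surface that is visible of it).
- masks_of(query, camera): "mask" (480x640 bool, what is visible of it).
- place_of(query, camera): "centre" ([x, y, z] in m, in world coordinates, good to about 4 mm: a listed point, or the origin of a listed thing).
The state is a dict: "clock": time; "joint_pos": joint angles; "joint_velocities": joint speeds; "joint_efforts": joint torques, N m; "position": TCP position; "tool_rot": TCP orientation; "wrist_force": force on the tool from outside, world axes, zero at the start; "wrist_torque": the same for the moment, N m; "opening": finger opening in m.
Only numpy, scipy, OpenCV 4.12 (cv2) and the standard library are available. Lean on these libraries where they do the work, as an engineer would, in place of code of your own. Each camera call takes 0.05 s, during which the arm holds its last target.

TASK

Set the aluminium specimen puck upright inside the open dry box and swing the box's hinged cover down over it. Then turn the red quarter-turn fastener until its slot lines up with the two white marks on the cover, and only then press the cover fully down against the frame, where a spring plunger pushes back, and finish while still holding it pressed home. Leave the other things on the table where they are.

Things in the scene. Friction and masses are not known exactly. Their poses are not given: they have to be found in the camera images.
- puck_center (a point): centre, half-way up, of the loose specimen puck: aluminium disc 36 mm across and 13 mm thick with four small resin pegs on top, 22 mm tall in all, about 60 g; its z axis points up when upright. This point is 11 mm above its underside.
- dry_box: grey open-topped dry box, fixed to the table: 130 mm along its x, 110 mm along its y, rim 52 mm high, walls and floor 8 mm. Origin: centre of the underside; z up; yaw varies from -0.25 to 0.05 rad. The cover's hinge runs along box x outside the +y wall, so the open cover stands up on the +y side. A foot tab 6 mm high sticks out 20 mm on each x side.
- box_floor (a point): good place for the middle of the puck's underside: on the box's inner floor, 8 mm above the table, mid-way along x, 12 mm from the box's centre towards the hinge (+y). Axes as the box. The clear way in is 114 mm along x and 67 mm along y (y = -20 to +47 mm).
- keyway (a point): middle of the keyway in the steel bracket inside the box at its -y wall, at the bracket's top face, 10 mm below the rim. The bracket is 60 mm along x, reaches from the wall to y = -20 mm and is 5 mm thick; its keyway is 36 mm along x and 12.5 mm wide. Axes as the box.
- plunger_tip (a point): tip of the brass spring plunger, 7 mm across, in the box's corner at x = +47, y = -36 mm; standing free it is 7 mm above the rim. The cover rests on it and pushes it down 7 mm when home (about 3 N at first, 8 N when home).
- cover (a joint): hinge angle of the cover, rad: 0 = fully home on the frame; about 0.075 = closed but resting on the plunger, 7 mm proud at the fastener; 1.8 to 2.0 = open at the start, leaning out past upright (stop at 2.05). Near upright it stays where left; below about 0.9 it sinks slowly. With the fastener out of line it stops at about 0.055. Home takes about 7 N at the pad; let go, it springs up.
- cover_hinge (a point): middle of the cover's hinge line, 59 mm from the box's centre towards box +y, 52 mm above the table. Axes of the cover: x along the hinge (box x), -y from the hinge to the free edge, z out of its outer (top) face. The aluminium cover is 130 mm along x, reaches 114 mm from the hinge, and is 6 mm thick (outer face at z = +6 mm).
- cover_edge (a point): point in the middle of the thickness of the cover's free edge, 114 mm from the hinge line, 47 mm from the middle of the edge towards box -x (clear of the fastener). Axes as the cover.
- press_pad (a point): middle of the outer face of the black round rubber pad (26 mm across, 3 mm thick) on the cover, 93 mm from the hinge, 47 mm from the fastener's axis towards box -x: the place to press. Axes as the cover.
- fastener (a joint): turn of the red wing fastener, rad, counter-clockwise seen from above positive: 0 = slot in line with the white marks, parallel to the hinge (box x); 0.75 to 1.35 at the start. Stops at -0.9 and 1.6, none at 0; it stays where left (friction 0.04 N m). Its tongue, 24 x 7 mm under the cover, passes the keyway only within about 0.2 rad of 0.
- wing (a point): middle of the fastener's red wing, on its turning axis, 93 mm from the hinge: a bar 34 mm long along its own x (the slot's direction), 10 mm thick along its y, 22 mm tall, on a low steel collar 28 mm across; black slot line along its top. This point is 10 mm below the wing's top and 16.5 mm above the cover's outer face; z as the cover's.
- grid_case: bystander, leave alone: flat dark grey case 75 x 80 x 10 mm; origin: centre of the underside
- stain_vial: bystander, leave alone: small amber vial with black cap, 25 mm across, 48 mm tall; origin: centre of the underside
- drop_bottle: bystander, leave alone: white bottle with blue cap, 33 mm across, 64 mm tall; origin: centre of the underside
- petri: bystander, leave alone: clear dish with lid, 61 mm across, 13 mm tall; origin: centre of the underside
Not all that is in view belongs to the job. Leave any brown look-alike of the part that bears puck_center alone.

How it is judged:
By the outcome, as a careful person would: the job done as asked, in the order asked, and still so for the second after the job is handed in, while the arm keeps its last pose, push and grip.
It also fails if it takes over 67 s, if anything falls off the work surface, if the arm or the gripper's body presses on something with over 40 N, if the wrist force passes 120 N, or if a joint passes its speed limit or range.

## Working session

There is one attempt and no reset: what is moved stays moved. The work goes in short steps, Python scripts to look and compute and a tool call to move; the robot and the scene stay as the last step left them, time stands still between calls to the robot, and variables do not carry over. Pictures are saved under pics/ and viewed, and the job is handed in when it is done.

Besides the shell and the picture viewer there is one more tool, called after "Emit:" as a command line: name --pt "numbers of a row" for each row, then --argument value for the rest. carry_out: Moves the arm, as the interface text tells. Its arguments: {"type":"object","properties":{"series":{"type":"array"},"newtons":{"type":"number"}},"required":["series"]}

```bash
mkdir -p pics; ls
python3 - <<'E'
from rig import monitor, cams, robot
import cv2, numpy as np
print(monitor.sense()); print(robot.grasp_offset)
for n in("scene","top","wrist"):
    p,d=cams.camera(n); cv2.imwrite(f"pics/{n}0.png",p[:,:,::-1]); print(n,cams.camera_info(n)); np.savez(f"{n}0.npz",p=p,d=d)
E
```

```text
pics
{'clock': 0.0, 'joint_pos': array([ 6.30572349e+01,  7.51317020e+00,  8.53308348e+01,  1.32972489e-03,
        8.72606926e+01, -4.89489962e+00]), 'joint_velocities': array([ 0.08877158, -0.01495987,  0.01958189, -0.05350208,  0.03570148,
       -0.00449579]), 'joint_efforts': array([ 1.60617150e-03, -5.59850478e+01, -4.91758668e+01,  7.69004412e-02,
        3.53146414e-02, -2.09613240e-04]), 'position': array([0.22495614, 0.55561231, 0.21759274]), 'tool_rot': array([[ 3.75381318e-01,  9.26870080e-01, -8.48622606e-04],
       [ 9.26868685e-01, -3.75382234e-01, -1.61847463e-03],
       [-1.81867356e-03, -1.79016580e-04, -9.99998330e-01]]), 'wrist_force': array([-0.4047488 , -0.54836234, -0.5310897 ]), 'wrist_torque': array([ 0.03036977, -0.01283256, -0.02304262]), 'opening': 0.09302997978858212}
0.0188
scene {'fx': 558.7129252497288, 'fy': 558.7129252497288, 'cx': 322.1565607169326, 'cy': 238.1659100513027, 'distortion': array([-0.13144628,  0.        ,  0.        ,  0.        ,  0.        ]), 'extrinsics': array([[ 0.89526247,  0.24634941, -0.37123722,  0.08546389],
       [-0.44
[... 474 characters left out ...]
 0.00872765, -0.02872313],
       [ 0.00849266,  0.08927044,  0.99597122,  1.12381589],
       [ 0.        ,  0.        ,  0.        ,  1.        ]])}
wrist {'fx': 335.88139922587396, 'fy': 335.88139922587396, 'cx': 322.27974180993476, 'cy': 239.94183795057427, 'distortion': array([-0.02259482,  0.        ,  0.        ,  0.        ,  0.        ]), 'mount': array([[ 9.99999627e-01,  4.71661742e-04,  7.24048118e-04,
         7.34328201e-04],
       [ 6.68607693e-04, -9.53138707e-01, -3.02532904e-01,
        -8.46682502e-02],
       [ 5.47425090e-04,  3.02533276e-01, -9.53138666e-01,
        -1.65003540e-01],
       [ 0.00000000e+00,  0.00000000e+00,  0.00000000e+00,
         1.00000000e+00]])}
```

View pics/scene0.png

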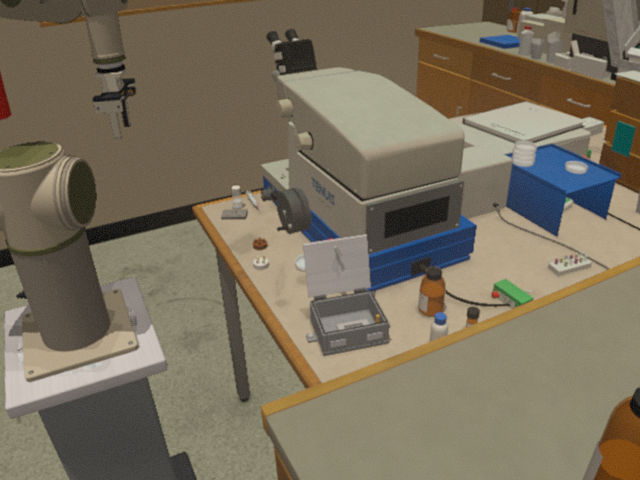

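View pics/top0.png

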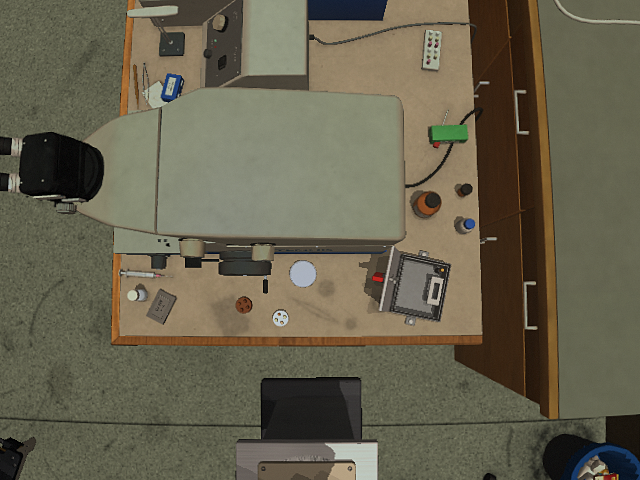

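View pics/wrist0.png

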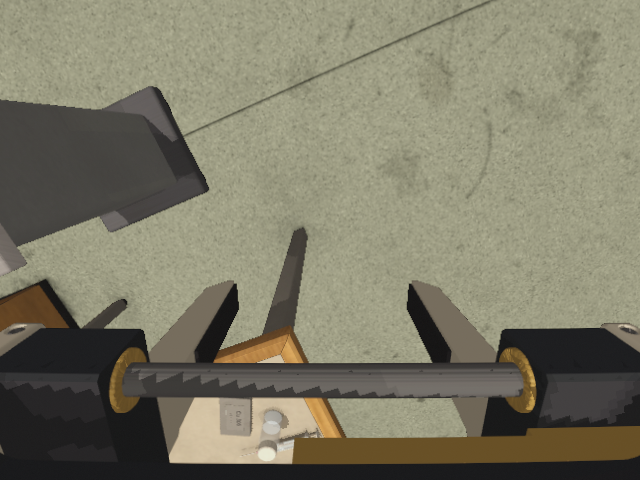

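```bash
cat > h.py <<'E'
from rig import monitor, cams, robot, look_for, masks_of, place_of
import cv2, numpy as np
def snap(n,tag):
    s=monitor.sense(); p,d=cams.camera(n); cv2.imwrite(f"pics/{n}{tag}.png",p[:,:,::-1])
    i=cams.camera_info(n)
    if n=="wrist":
        T=np.eye(4);T[:3,:3]=s["tool_rot"];T[:3,3]=s["position"]; E=T@i["mount"]
    else: E=i["extrinsics"]
    np.savez(f"{n}{tag}.npz",p=p,d=d,E=E); return p,d,E
def load(n,tag):
    z=np.load(f"{n}{tag}.npz"); E=z["E"] if "E" in z else cams.camera_info(n)["extrinsics"]
    return z["p"],z["d"],E
def K(n):
    i=cams.camera_info(n); return np.array([[i["fx"],0,i["cx"]],[0,i["fy"],i["cy"]],[0,0,1]]),np.array(i["distortion"],float)
def ray(n,uv):
    k,D=K(n); q=cv2.undistortPoints(np.array(uv,float).reshape(-1,1,2),k,D).reshape(-1,2)
    return np.c_[q[:,0],-q[:,1],-np.ones(len(q))]
def onz(n,E,uv,z):
    r=ray(n,uv)@E[:3,:3].T; o=E[:3,3]; return o+r*((z-o[2])/r[:,2])[:,None]
def depthpt(n,E,d,uv):
    uv=np.array(uv).reshape(-1,2); r=ray(n,uv); z=d[uv[:,1].astype(int),uv[:,0].astype(int)]
    return (r*z[:,None])@E[:3,:3].T+E[:3,3]
def proj(n,E,P):
    k,D=K(n); c=(np.array(P,float).reshape(-1,3)-E[:3,3])@E[:3,:3]; c=c*[1,-1,-1]
    return cv2.projectPoints(c,np.zeros(3),np.zeros(3),k,D)[0].reshape(-1,2)
def cloud(n,E,d):
    v,u=np.mgrid[:480,:640]; uv=np.c_[u.ravel(),v.ravel()]
    return depthpt(n,E,d,uv).reshape(480,640,3)
def crop(p,x0,y0,x1,y1,f,name):
    cv2.imwrite(f"pics/{name}.png",cv2.resize(p[y0:y1,x0:x1,::-1],None,fx=f,fy=f,interpolation=cv2.INTER_CUBIC))
def ok(m): return [(np.round(x["centre"],4).tolist(),round(x["conf"],2)) for x in m]
E
python3 - <<'E'
from h import *
for q in("puck_center","dry_box","box_floor","keyway","plunger_tip","cover_hinge","cover_edge","press_pad","wing","grid_case","petri","stain_vial","drop_bottle"):
    print(q,ok(place_of(q,"top")),ok(place_of(q,"scene")))
p,d,E=load("top","0")
crop(p,220,230,480,350,3,"topc")
C=cloud("top",E,d)
print(depthpt("top",E,d,[(280,318),(244,304),(300,274),(400,230),(380,230),(260,252),(240,262),(440,265),(330,250),(270,340),(415,280),(384,275),(395,250),(330,300)]).round(3))
p,d,E=load("scene","0")
crop(p,220,210,400,360,4,"scenec")
E
```

```text
puck_center [([0.4308, 0.0571, 0.013], 0.74), ([0.4571, 0.1363, 0.0119], 0.59)] [([0.5187, -0.1455, 0.1385], 0.62), ([0.4293, 0.0555, 0.0092], 0.53), ([0.4582, 0.1416, 0.0066], 0.41)]
dry_box [([0.4955, -0.2529, 0.0024], 0.76), ([0.6343, -0.3562, 0.0019], 0.47)] [([0.4969, -0.2547, 0.004], 0.79)]
box_floor [([0.4973, -0.2364, 0.0093], 0.69), ([0.714, -0.3574, 0.0003], 0.56)] [([0.5009, -0.2393, 0.0042], 0.78)]
keyway [([0.4864, -0.2838, 0.0429], 0.88), ([0.5067, -0.1942, 0.0498], 0.68), ([0.4996, -0.251, 0.0031], 0.6), ([0.5184, -0.1482, 0.1371], 0.3)] [([0.4935, -0.2803, 0.045], 0.63)]
plunger_tip [([0.468, -0.1487, 0.1628], 0.47)] [([0.4692, -0.1506, 0.1626], 0.71), ([0.5298, -0.2975, 0.0547], 0.55), ([0.4717, -0.1504, 0.1437], 0.39)]
cover_hinge [([0.5055, -0.1947, 0.0504], 0.63)] [([0.5113, -0.1956, 0.0474], 0.66), ([0.7151, -0.3528, 0.0007], 0.17)]
cover_edge [([0.4709, -0.1502, 0.1602], 0.68), ([0.4959, -0.2493, 0.0013], 0.48)] [([0.4668, -0.151, 0.1643], 0.84)]
press_pad [([0.4704, -0.1493, 0.1375], 0.56)] [([0.4716, -0.15, 0.1399], 0.96)]
wing [] [([0.5181, -0.1446, 0.1375], 0.55)]
grid_case [([0.4509, 0.3291, 0.0013], 0.74), ([0.4664, -0.1479, 0.1359], 0.39)] [([0.4562, 0.3299, 0.0029], 0.69)]
petri [([0.5299, 0.0047, 0.003], 0.89), ([0.5174, -0.147, 0.1405], 0.69)] [([0.525, 0.008, 0.0053], 0.64)]
stain_vial [([0.713, -0.3531, 0.0008], 0.43)] [([0.7159, -0.3567, 0.0015], 0.62)]
drop_bottle [([0.6353, -0.3577, 0.0052], 0.6)] [([0.6359, -0.3563, -0.0026], 0.68)]
[[ 0.428  0.056  0.012]
 [ 0.459  0.137  0.012]
 [ 0.526  0.012  0.009]
 [ 0.587 -0.16   0.335]
 [ 0.586 -0.127  0.343]
 [ 0.555  0.068  0.3  ]
 [ 0.547  0.126  0.139]
 [ 0.544 -0.296  0.047]
 [ 0.567 -0.052  0.176]
 [ 0.378  0.08  -0.001]
 [ 0.512 -0.248  0.007]
 [ 0.52  -0.159  0.145]
 [ 0.57  -0.182  0.142]
 [ 0.468 -0.055  0.002]]
```

View pics/topc.png

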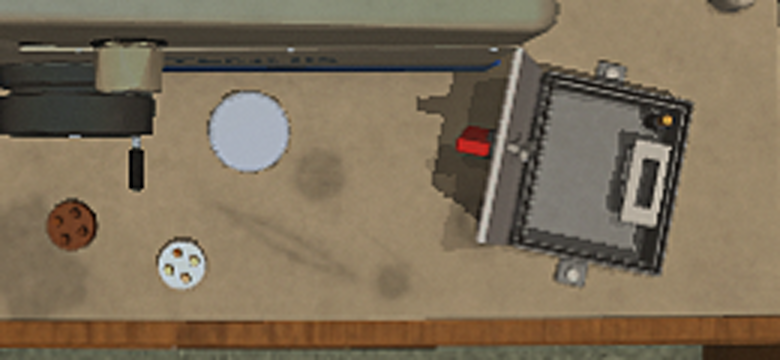

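View pics/scenec.png

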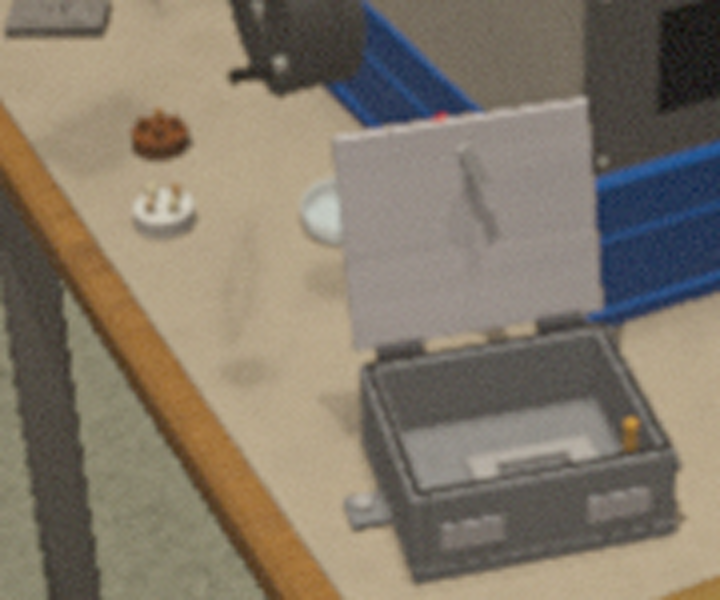

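Run:
```python
from h import *
p,d,E=load("top","0"); C=cloud("top",E,d)
R=C[:,:,:2]
# puck
for n in("top","scene"):
    p,d,E=load(n,"0"); C=cloud(n,E,d)
    m=(np.hypot(C[...,0]-.429,C[...,1]-.056)<.035)&(C[...,2]>.006)&(C[...,2]<.04)
    P=C[m]; print(n,m.sum(),P.mean(0),(P.min(0)+P.max(0))/2,np.percentile(P[:,2],[5,50,95]))
    m=(np.hypot(C[...,0]-.496,C[...,1]+.254)<.12)&(C[...,2]>.044)&(C[...,2]<.058)&(C[...,1]<-.18)
    P=C[m][:,:2].astype(np.float32); print(m.sum(), cv2.minAreaRect(P), np.median(C[m][:,2]))
    # cover: points
    m=(C[...,2]>.07)&(C[...,2]<.2)&(C[...,0]>.42)&(C[...,0]<.575)&(C[...,1]<-.11)&(C[...,1]>-.21)
    P=C[m]; c=P.mean(0); u,s,vt=np.linalg.svd(P-c,full_matrices=False); print("cover",m.sum(),c,vt,s,P[:,2].max(),P.min(0),P.max(0))
```

```text
top 211 [0.42825726 0.05534767 0.01393336] [0.42830918 0.05500389 0.01581306] [0.00941973 0.01324481 0.02172393]
914 ((0.49496787786483765, -0.24948793649673462), (0.11567128449678421, 0.13096961379051208), 77.83296966552734) 0.0519635529229564
cover 868 [ 0.51932977 -0.1636077   0.13601012] [[-0.98375399 -0.0704634  -0.16511512]
 [ 0.17951689 -0.3929498  -0.90186703]
 [ 0.00133334  0.91685624 -0.39921531]] [1.09696399 0.86901491 0.43625119] 0.18590986727460146 [ 0.44616577 -0.20117525  0.07018809] [ 0.57480903 -0.1102527   0.18590987]
scene 124 [0.42760331 0.05145955 0.01167568] [0.42863869 0.05420724 0.01339731] [0.00706174 0.0108205  0.01884686]
1148 ((0.4967629909515381, -0.24717330932617188), (0.12633362412452698, 0.13086339831352234), 77.80066680908203) 0.04997871928011827
cover 3232 [ 0.51790268 -0.17028635  0.12180839] [[-0.88202537 -0.10975728 -0.45824075]
 [-0.45651143  0.4399829   0.77331259]
 [-0.11674141 -0.89127347  0.43818153]] [2.37712021 1.74344078 0.58971107] 0.19980279114782762 [ 0.44684639 -0.20179805  0.07000397] [ 0.57499158 -0.11012792  0.19980279]
```

```bash
cat >> h.py <<'E'
def plan(pts,g=-1,vmax=4.5,start=None):
    """pts: list of (x,y,z,yawdeg,nrows)"""
    s=monitor.sense(); R=s["tool_rot"]; p=s["position"].copy(); y=np.degrees(np.arctan2(R[1,0],R[0,0]))
    print("at",p.round(4),"yaw",round(y,2),"clk",s["clock"],"F",s["wrist_force"].round(2),"op",round(s["opening"],4))
    for (X,Y,Z,W,n) in pts:
        P=np.array([X,Y,Z]); p0=p.copy();y0=y
        for i in range(n):
            q=p0+(P-p0)*(i+1)/n; w=y0+(W-y0)*(i+1)/n
            a=np.radians(y); dd=(q-p)*100
            print([g,round(dd[0]*np.cos(a)+dd[1]*np.sin(a),2),round(dd[0]*np.sin(a)-dd[1]*np.cos(a),2),round(-dd[2],2),round(w-y,2)])
            p=q;y=w
        print('--')
E
python3 -c "
from h import *
plan([(.3,.35,.22,20,6),(.40,.15,.21,-12.2,5),(.4283,.0547,.2,-12.2,4)])"
```

```text
at [0.2252 0.5561 0.2186] yaw 67.95 clk 1.45 F [0.45 0.46 0.41] op 0.093
[-1, np.float64(-2.72), np.float64(2.45), np.float64(-0.02), np.float64(-7.99)]
[-1, np.float64(-2.35), np.float64(2.8), np.float64(-0.02), np.float64(-7.99)]
[-1, np.float64(-1.94), np.float64(3.1), np.float64(-0.02), np.float64(-7.99)]
[-1, np.float64(-1.49), np.float64(3.34), np.float64(-0.02), np.float64(-7.99)]
[-1, np.float64(-1.01), np.float64(3.51), np.float64(-0.02), np.float64(-7.99)]
[-1, np.float64(-0.51), np.float64(3.62), np.float64(-0.02), np.float64(-7.99)]
--
[-1, np.float64(0.51), np.float64(4.44), np.float64(0.2), np.float64(-6.44)]
[-1, np.float64(1.01), np.float64(4.36), np.float64(0.2), np.float64(-6.44)]
[-1, np.float64(1.49), np.float64(4.22), np.float64(0.2), np.float64(-6.44)]
[-1, np.float64(1.95), np.float64(4.02), np.float64(0.2), np.float64(-6.44)]
[-1, np.float64(2.39), np.float64(3.78), np.float64(0.2), np.float64(-6.44)]
--
[-1, np.float64(1.2), np.float64(2.18), np.float64(0.25), np.float64(0.0)]
[-1, np.float64(1.2), np.float64(2.18), np.float64(0.25), np.float64(0.0)]
[-1, np.float64(1.2), np.float64(2.18), np.float64(0.25), np.float64(0.0)]
[-1, np.float64(1.2), np.float64(2.18), np.float64(0.25), np.float64(0.0)]
--
```

Emit:
carry_out --pt "-1 -2.7 2.4 0 -8" --pt "-1 -2.4 2.8 0 -8" --pt "-1 -1.9 3.1 0 -8" --pt "-1 -1.5 3.3 0 -8" --pt "-1 -1.0 3.5 0 -8" --pt "-1 -0.5 3.6 0 -8" --pt "-1 0.5 4.4 0.2 -6.4" --pt "-1 1.0 4.4 0.2 -6.4" --pt "-1 1.5 4.2 0.2 -6.4" --pt "-1 2.0 4.0 0.2 -6.4" --pt "-1 2.4 3.8 0.2 -6.4" --pt "-1 1.2 2.2 0.2 0"

```text
clock: 2.65
position: [0.5055, 0.6666, 0.2048]
tool_rot: [[-0.85, 0.527, -0.001], [0.527, 0.85, -0.0], [0.001, -0.001, -1.0]]
wrist_force: [-0.8, 0.3, -0.2]
opening: 0.0929
```

```bash
python3 -c "
from h import *
plan([(.4283,.0547,.2,-12.2,3)])
snap('wrist','1')"
```

```text
at [0.5055 0.6666 0.2048] yaw 148.22 clk 2.65 F [-0.8   0.27 -0.19] op 0.0929
[-1, np.float64(-8.56), np.float64(-18.69), np.float64(0.16), np.float64(-53.47)]
[-1, np.float64(-20.11), np.float64(-4.25), np.float64(0.16), np.float64(-53.47)]
[-1, np.float64(-15.39), np.float64(13.63), np.float64(0.16), np.float64(-53.47)]
--
```

View pics/wrist1.png

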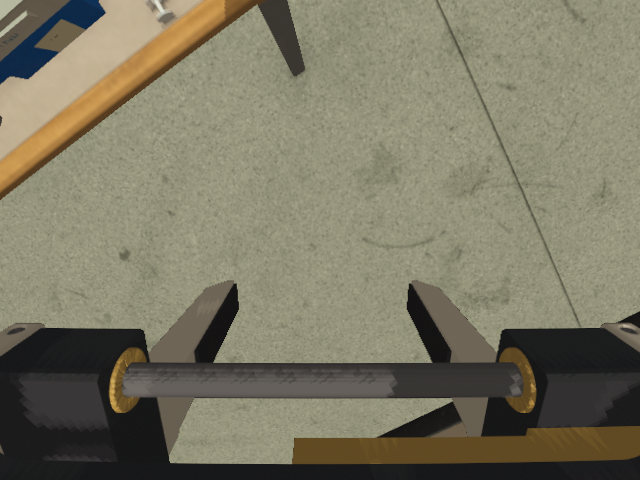

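```bash
sed -i 's/round(w-y,2)\])/round(y-w,2)])/; s/print(\[g,round(dd\[0\]\*np.cos(a)+dd\[1\]\*np.sin(a),2)/print([float(v) for v in [g,round(dd[0]*np.cos(a)+dd[1]*np.sin(a),2)/; s/round(y-w,2)\])/round(y-w,2)]])/' h.py; python3 -c "
from h import *
plan([(.3,.56,.21,98,6),(.26,.40,.21,48,6),(.4,.15,.21,-2,7),(.4283,.0547,.2,-12.2,3)])
"
```

```text
at [0.5038 0.6688 0.2015] yaw 148.16 clk 2.7 F [ 0.03  2.71 -2.27] op 0.0928
[-1.0, 1.93, -3.33, -0.14, 8.36]
[-1.0, 1.42, -3.58, -0.14, 8.36]
[-1.0, 0.89, -3.75, -0.14, 8.36]
[-1.0, 0.33, -3.84, -0.14, 8.36]
[-1.0, -0.23, -3.84, -0.14, 8.36]
[-1.0, -0.78, -3.77, -0.14, 8.36]
--
[-1.0, -2.55, -1.03, -0.0, 8.33]
[-1.0, -2.67, -0.65, -0.0, 8.33]
[-1.0, -2.74, -0.26, -0.0, 8.33]
[-1.0, -2.75, 0.14, -0.0, 8.33]
[-1.0, -2.7, 0.54, -0.0, 8.33]
[-1.0, -2.59, 0.92, -0.0, 8.33]
--
[-1.0, -1.32, 3.88, -0.0, 7.14]
[-1.0, -0.82, 4.01, -0.0, 7.14]
[-1.0, -0.32, 4.08, -0.0, 7.14]
[-1.0, 0.19, 4.09, -0.0, 7.14]
[-1.0, 0.7, 4.03, -0.0, 7.14]
[-1.0, 1.19, 3.92, -0.0, 7.14]
[-1.0, 1.67, 3.74, -0.0, 7.14]
--
[-1.0, 1.05, 3.14, 0.33, 3.4]
[-1.0, 1.24, 3.07, 0.33, 3.4]
[-1.0, 1.42, 2.99, 0.33, 3.4]
--
```

Emit:
carry_out --pt "-1 1.9 -3.3 -0.1 8.4" --pt "-1 1.4 -3.6 -0.1 8.4" --pt "-1 0.9 -3.7 -0.1 8.4" --pt "-1 0.3 -3.8 -0.1 8.4" --pt "-1 -0.2 -3.8 -0.1 8.4" --pt "-1 -0.8 -3.8 -0.1 8.4" --pt "-1 -2.5 -1.0 0 8.3" --pt "-1 -2.7 -0.7 0 8.3" --pt "-1 -2.7 -0.3 0 8.3" --pt "-1 -2.7 0.1 0 8.3" --pt "-1 -2.7 0.5 0 8.3" --pt "-1 -2.6 0.9 0 8.3"

```text
clock: 3.9
position: [0.2598, 0.3975, 0.2126]
tool_rot: [[0.677, 0.736, 0.0], [0.736, -0.677, 0.0], [0.0, 0.0, -1.0]]
wrist_force: [0.2, 0.5, 0.9]
opening: 0.093
```

```bash
python3 -c "
from h import *
plan([(.4,.15,.21,-2,7),(.4283,.0547,.2,-12.2,4)])
"
```

```text
at [0.2598 0.3975 0.2126] yaw 47.41 clk 3.9 F [0.17 0.47 0.86] op 0.093
[-1.0, -1.25, 3.87, 0.04, 7.06]
[-1.0, -0.76, 3.99, 0.04, 7.06]
[-1.0, -0.27, 4.06, 0.04, 7.06]
[-1.0, 0.23, 4.06, 0.04, 7.06]
[-1.0, 0.73, 4.0, 0.04, 7.06]
[-1.0, 1.22, 3.88, 0.04, 7.06]
[-1.0, 1.68, 3.7, 0.04, 7.06]
--
[-1.0, 0.79, 2.36, 0.25, 2.55]
[-1.0, 0.89, 2.32, 0.25, 2.55]
[-1.0, 1.0, 2.28, 0.25, 2.55]
[-1.0, 1.1, 2.23, 0.25, 2.55]
--
```

Shift convention confirmed (shift taken before the turn).

Emit:
carry_out --pt "-1 -1.2 3.9 0 7.1" --pt "-1 -0.8 4.0 0 7.1" --pt "-1 -0.3 4.1 0 7.1" --pt "-1 0.2 4.1 0 7.1" --pt "-1 0.7 4.0 0 7.1" --pt "-1 1.2 3.9 0 7.1" --pt "-1 1.7 3.7 0 7.1" --pt "-1 0.8 2.4 0.3 2.5" --pt "-1 0.9 2.3 0.3 2.5" --pt "-1 1.0 2.3 0.3 2.5" --pt "-1 1.1 2.2 0.3 2.5" --pt "-1 0 0 0 0"

```text
clock: 5.1
position: [0.4304, 0.0523, 0.2003]
tool_rot: [[0.977, -0.211, -0.0], [-0.211, -0.977, -0.001], [0.0, 0.001, -1.0]]
wrist_force: [0.1, 0.3, 0.1]
opening: 0.0932
```

```bash
python3 -c "
from h import *
plan([(.4283,.0547,.1,-12.2,3)])
p,d,E=snap('wrist','2')
print(proj('wrist',E,[.4283,.0547,.013]))
print(ok(place_of('puck_center','wrist')))
for t in (.000,.013):
  pass
"
```

```text
at [0.4304 0.0523 0.2003] yaw -12.19 clk 5.1 F [0.06 0.34 0.08] op 0.0932
[-1.0, -0.08, -0.06, 3.34, 0.0]
[-1.0, -0.08, -0.06, 3.34, 0.0]
[-1.0, -0.08, -0.06, 3.34, 0.0]
--
[[319.67942114 214.69721082]]
[([0.4555, 0.1421, 0.012], 0.89), ([0.4282, 0.0567, 0.0136], 0.66)]
```

View pics/wrist2.png

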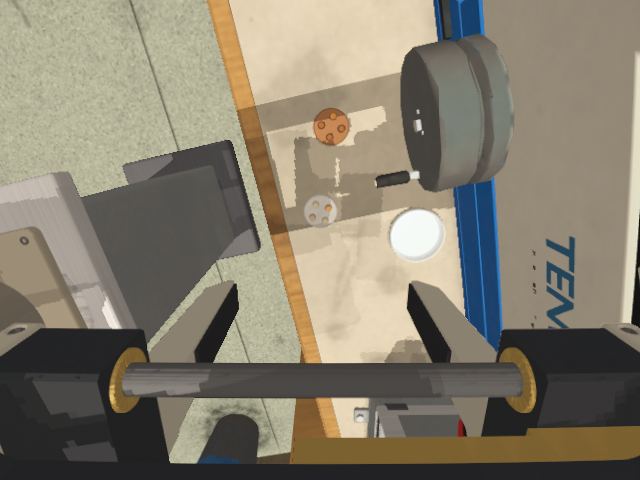

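```bash
python3 -c "
from h import *
p,d,E=load('wrist','2')
crop(p,290,90,370,240,5,'wc2')
m=np.zeros((480,640),bool);C=cloud('wrist',E,d)
m=(np.hypot(C[...,0]-.4285,C[...,1]-.056)<.03)&(C[...,2]>.009)&(C[...,2]<.04)
P=C[m];print((P.min(0)+P.max(0))/2,P.mean(0),P.max(0)-P.min(0),np.percentile(P[:,2],[10,50,90,99]))
v,u=np.where(m);print(u.min(),u.max(),v.min(),v.max())
"
```

```text
[0.42957746 0.05824019 0.01601422] [0.42983733 0.05875372 0.01309329] [0.03551901 0.03551376 0.01387411] [0.01089811 0.01202956 0.01969761 0.02175729]
304 337 195 227
```

View pics/wc2.png

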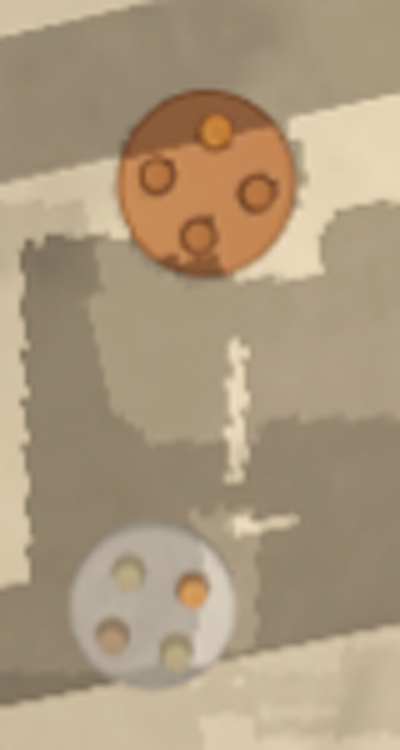

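```bash
python3 -c "
from h import *
p,d,E=load('wrist','2');C=cloud('wrist',E,d)
print(C[180,380],C[179,400],C[150,412],C[100,412],C[180,440],C[235,415])
m=(C[...,2]>.03)&(C[...,2]<.5)&(C[...,1]>-.03)&(C[...,1]<.15)
v,u=np.where(m&(np.arange(640)[None]>340)&(np.arange(480)[:,None]<270))
P=C[v,u];print(P[P[:,0]<.54].round(3)[::15])
plan([(.429,.057,.1,-12.2,3),(.429,.057,.004,-12.2,6)])
"
```

```text
[0.48939818 0.08746308 0.0724819 ] [0.50667905 0.08451345 0.07161457] [0.52349376 0.10527161 0.05816797] [0.52500206 0.14580048 0.07390737] [0.52484706 0.08658152 0.12216258] [0.52580743 0.01001672 0.0122885 ]
[[0.448 0.136 0.365]
 [0.448 0.136 0.365]
 [0.448 0.136 0.365]
 ...
 [0.448 0.136 0.365]
 [0.448 0.136 0.365]
 [0.448 0.136 0.365]]
at [0.43   0.0544 0.2006] yaw -12.0 clk 5.2 F [-0.43 -0.26  0.98] op 0.0931
[-1.0, -0.05, -0.08, 3.35, 0.07]
[-1.0, -0.05, -0.08, 3.35, 0.07]
[-1.0, -0.05, -0.08, 3.35, 0.07]
--
[-1.0, 0.0, -0.0, 1.6, 0.0]
[-1.0, 0.0, -0.0, 1.6, 0.0]
[-1.0, 0.0, -0.0, 1.6, 0.0]
[-1.0, 0.0, -0.0, 1.6, 0.0]
[-1.0, 0.0, -0.0, 1.6, 0.0]
[-1.0, 0.0, -0.0, 1.6, 0.0]
--
```

```bash
python3 -c "
from h import *
plan([(.429,.057,.09,-35,4),(.429,.057,.004,-35,5)])
"
```

```text
at [0.43   0.0544 0.2006] yaw -12.0 clk 5.2 F [-0.43 -0.26  0.98] op 0.0931
[-1.0, -0.04, -0.06, 2.77, 5.75]
[-1.0, -0.04, -0.05, 2.77, 5.75]
[-1.0, -0.05, -0.05, 2.77, 5.75]
[-1.0, -0.05, -0.04, 2.77, 5.75]
--
[-1.0, 0.0, -0.0, 1.72, 0.0]
[-1.0, 0.0, -0.0, 1.72, 0.0]
[-1.0, 0.0, -0.0, 1.72, 0.0]
[-1.0, 0.0, -0.0, 1.72, 0.0]
[-1.0, 0.0, -0.0, 1.72, 0.0]
--
```

Emit:
carry_out --pt "-1 0 0 2.8 5.8" --pt "-1 0 -0.1 2.8 5.8" --pt "-1 -0.1 -0.1 2.8 5.8" --pt "-1 -0.1 -0.1 2.7 5.6" --pt "-1 0 0 0 0" --pt "-1 0 0 2.0 0" --pt "-1 0 0 2.0 0" --pt "-1 0 0 2.0 0" --pt "-1 0 0 1.5 0" --pt "-1 0 0 0.8 0" --pt "-1 0 0 0 0" --pt "-1 0 0 0 0"

```text
clock: 6.4
position: [0.4304, 0.0585, 0.0079]
tool_rot: [[0.821, -0.572, 0.001], [-0.572, -0.821, 0.0], [0.001, -0.001, -1.0]]
wrist_force: [0.6, -0.4, 0.1]
opening: 0.093
```

```bash
python3 -c "
from h import *
plan([(.429,.057,.004,-35,1)])
snap('wrist','3')
"
```

```text
at [0.4304 0.0585 0.0079] yaw -34.86 clk 6.4 F [ 0.56 -0.45  0.1 ] op 0.093
[-1.0, -0.03, 0.2, 0.39, 0.14]
--
```

View pics/wrist3.png

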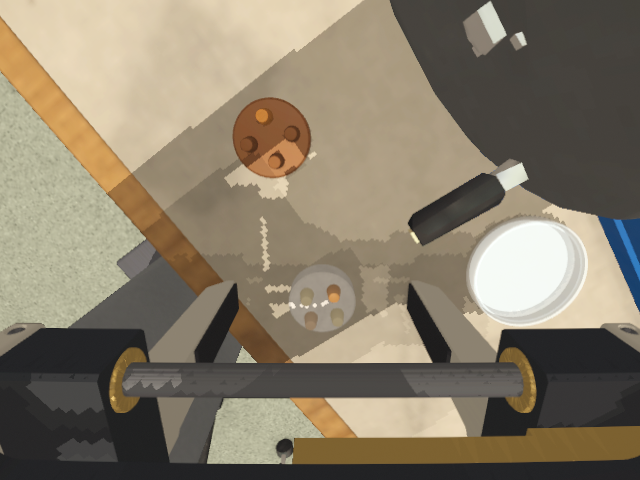

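```bash
python3 -c "
from h import *
p,d,E=load('wrist','3')
print(proj('wrist',E,[[.4304,.0585,.0079],[.429,.057,.013],[.429,.057,0]]))
C=cloud('wrist',E,d)
m=(np.hypot(C[...,0]-.4295,C[...,1]-.057)<.03)&(C[...,2]>.0085)&(C[...,2]<.03)
P=C[m];print((P.min(0)+P.max(0))/2,P.mean(0),P.max(0)-P.min(0),np.percentile(P[:,2],[10,50,90,99]))
"
```

```text
[[322.52724813 297.6047072 ]
 [322.00848303 305.4856654 ]
 [321.97906332 294.37435287]]
[0.42947629 0.05795863 0.01536325] [0.43074791 0.05964005 0.01341109] [0.03636535 0.0362008  0.0136789 ] [0.01107329 0.01213169 0.02018757 0.02163335]
```

Centred. Down 4 mm and close with moderate force.

Emit:
carry_out --pt "-1 0 0 0.4 0" --pt "0 0 0 0 0" --pt "1 0 0 0 0" --pt "1 0 0 0 0" --pt "1 0 0 0 0" --pt "1 0 0 0 0" --pt "1 0 0 0 0" --pt "1 0 0 -1 0" --pt "1 0 0 -2 0" --pt "1 0 0 -3 0" --pt "1 0 0 -4 0" --pt "1 0 0 -4 0" --newtons 25

```text
clock: 7.65
position: [0.429, 0.0582, 0.1445]
tool_rot: [[0.82, -0.573, -0.0], [-0.573, -0.82, -0.0], [-0.0, 0.0, -1.0]]
wrist_force: [0.6, 0.4, 0.0]
opening: 0.0097
```

```bash
python3 -c "
from h import *
b=np.array([.4955,-.253]);a=-.213
by=np.array([-np.sin(a),np.cos(a)])
t=b+by*.010
print(t)
plan([(t[0],t[1],.18,-12.2,8)],g=1)
snap('wrist','4')
"
```

```text
[ 0.49761393 -0.24322599]
at [0.429  0.0582 0.1445] yaw -34.95 clk 7.65 F [0.65 0.35 0.04] op 0.0097
[1.0, 2.86, 2.6, -0.44, -2.84]
[1.0, 2.73, 2.74, -0.44, -2.84]
[1.0, 2.59, 2.87, -0.44, -2.84]
[1.0, 2.44, 2.99, -0.44, -2.84]
[1.0, 2.29, 3.11, -0.44, -2.84]
[1.0, 2.14, 3.22, -0.44, -2.84]
[1.0, 1.97, 3.32, -0.44, -2.84]
[1.0, 1.81, 3.42, -0.44, -2.84]
--
```

View pics/wrist4.png

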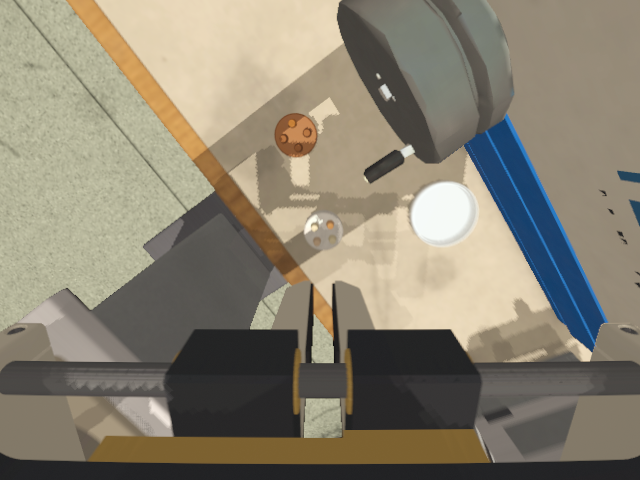

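```bash
python3 -c "
from h import *
p,d,E=load('wrist','4')
C=cloud('wrist',E,d)
m=(np.hypot(C[...,0]-.4295,C[...,1]-.057)<.04)&(C[...,2]>.0085)&(C[...,2]<.03)
P=C[m];print((P.min(0)+P.max(0))/2,P.mean(0),P.max(0)-P.min(0),np.percentile(P[:,2],[10,50,90,99]))
"
```

```text
[0.42959579 0.05775128 0.01560681] [0.4303896  0.05877452 0.01312451] [0.03607188 0.03615188 0.01415524] [0.01088415 0.01204686 0.01990856 0.02197311]
```

Emit:
carry_out --pt "-0.5 0 0 0 0" --pt "-0.5 0 0 2 0" --pt "-0.5 0 0 2 0" --pt "-0.5 0 0 2 0" --pt "-0.5 0 0 1.5 0" --pt "-0.5 0 0 0 0" --pt "-0.5 0 0 0 0" --pt "-0.5 0 0 0 0" --pt "-0.5 0 0 0 0"

```text
clock: 8.6
position: [0.4303, 0.0582, 0.0686]
tool_rot: [[0.82, -0.573, 0.002], [-0.573, -0.82, 0.0], [0.001, -0.001, -1.0]]
wrist_force: [-0.4, -0.1, -0.1]
opening: 0.0684
```

Emit:
carry_out --pt "-0.5 0 0 2 0" --pt "-0.5 0 0 2 0" --pt "-0.5 0 0 1.5 0" --pt "-0.5 0 0 1.0 0" --pt "1 0 0 0 0" --pt "1 0 0 0 0" --pt "1 0 0 0 0" --pt "1 0 0 0 0" --pt "1 0 0 0 0" --pt "1 0 0 0 0" --pt "1 0 0 0 0" --pt "1 0 0 0 0"

```text
clock: 9.8
position: [0.4302, 0.0582, 0.0033]
tool_rot: [[0.82, -0.573, 0.001], [-0.573, -0.82, 0.0], [0.001, -0.001, -1.0]]
wrist_force: [0.0, -0.9, 5.9]
opening: 0.0351
```

Emit:
carry_out --pt "1 0 0 0 0" --pt "1 0 0 -1 0" --pt "1 0 0 -3 0" --pt "1 0 0 -4 0" --pt "1 0 0 -4 0" --pt "1 0 0 -4 0" --pt "1 0 0 0 0"

```text
clock: 10.5
position: [0.4331, 0.0583, 0.1695]
tool_rot: [[0.82, -0.573, 0.01], [-0.573, -0.82, 0.0], [0.008, -0.006, -1.0]]
wrist_force: [1.5, -0.5, -0.8]
opening: 0.0348
```

```bash
python3 -c "
from h import *
b=np.array([.4955,-.253]);a=-.213
by=np.array([-np.sin(a),np.cos(a)])
t=b+by*.011
print(t)
plan([(t[0],t[1],.19,-12.2,8)],g=1)
snap('wrist','5')
"
```

```text
[ 0.49782532 -0.24224859]
at [0.4331 0.0583 0.1695] yaw -34.94 clk 10.5 F [ 1.49 -0.48 -0.75] op 0.0348
[1.0, 2.82, 2.62, -0.26, -2.84]
[1.0, 2.68, 2.75, -0.26, -2.84]
[1.0, 2.54, 2.88, -0.26, -2.84]
[1.0, 2.4, 3.01, -0.26, -2.84]
[1.0, 2.24, 3.12, -0.26, -2.84]
[1.0, 2.09, 3.23, -0.26, -2.84]
[1.0, 1.92, 3.33, -0.26, -2.84]
[1.0, 1.76, 3.42, -0.26, -2.84]
--
```

View pics/wrist5.png

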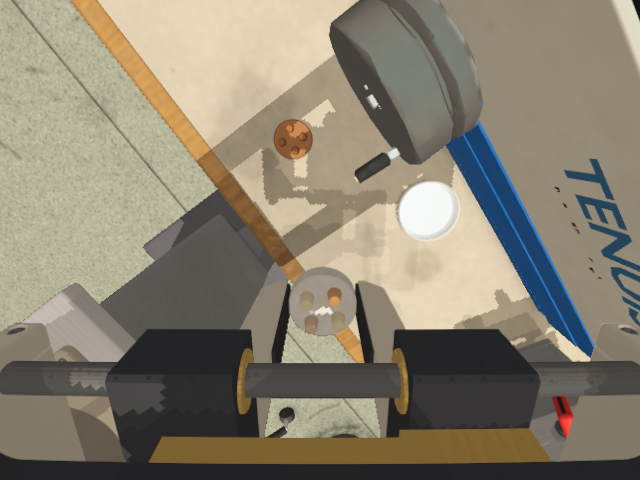

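```bash
python3 -c "
from h import *
plan([(.415,-.06,.215,-35,3),(.42,-.18,.215,-25,3),(.4978,-.2422,.19,-12.2,3)],g=1)
"
```

```text
at [0.4317 0.0583 0.1663] yaw -34.94 clk 10.55 F [ 0.16  0.39 -2.27] op 0.0353
[1.0, 1.8, 3.55, -1.62, 0.02]
[1.0, 1.8, 3.55, -1.62, 0.02]
[1.0, 1.8, 3.55, -1.62, 0.02]
--
[1.0, 2.43, 3.18, -0.0, -3.33]
[1.0, 2.24, 3.32, -0.0, -3.33]
[1.0, 2.05, 3.44, -0.0, -3.33]
--
[1.0, 3.23, 0.78, 0.83, -4.27]
[1.0, 3.16, 1.02, 0.83, -4.27]
[1.0, 3.07, 1.25, 0.83, -4.27]
--
```

Emit:
carry_out --pt "1 1.8 3.5 -1.6 0" --pt "1 1.8 3.5 -1.6 0" --pt "1 1.8 3.5 -1.6 0" --pt "1 2.4 3.2 0 -3.3" --pt "1 2.2 3.3 0 -3.3" --pt "1 2.1 3.4 0 -3.3" --pt "1 3.2 0.8 0.8 -4.3" --pt "1 3.2 1.0 0.8 -4.3" --pt "1 3.1 1.2 0.8 -4.3" --pt "1 0 0 0 0" --pt "1 0 0 0 0"

```text
clock: 11.65
position: [0.4958, -0.2395, 0.1841]
tool_rot: [[0.977, -0.212, -0.004], [-0.212, -0.977, 0.003], [-0.005, -0.002, -1.0]]
wrist_force: [0.1, 0.4, -1.2]
opening: 0.0354
```

```bash
python3 -c "
from h import *
p,d,E=snap('wrist','6')
plan([(.4978,-.2422,.013,-12.2,6)],g=1)
print(ok(place_of('box_floor','wrist')),ok(place_of('dry_box','wrist')),ok(place_of('keyway','wrist')),ok(place_of('plunger_tip','wrist')))
"
```

```text
at [ 0.496  -0.2393  0.1852] yaw -12.2 clk 11.7 F [-0.15  0.63  0.12] op 0.0351
[1.0, 0.04, 0.04, 2.87, -0.0]
[1.0, 0.04, 0.04, 2.87, -0.0]
[1.0, 0.04, 0.04, 2.87, -0.0]
[1.0, 0.04, 0.04, 2.87, -0.0]
[1.0, 0.04, 0.04, 2.87, -0.0]
[1.0, 0.04, 0.04, 2.87, -0.0]
--
[([0.4988, -0.2393, 0.0105], 0.65)] [] [([0.4866, -0.2822, 0.0421], 0.91)] [([0.5325, -0.2974, 0.0563], 0.43)]
```

View pics/wrist6.png

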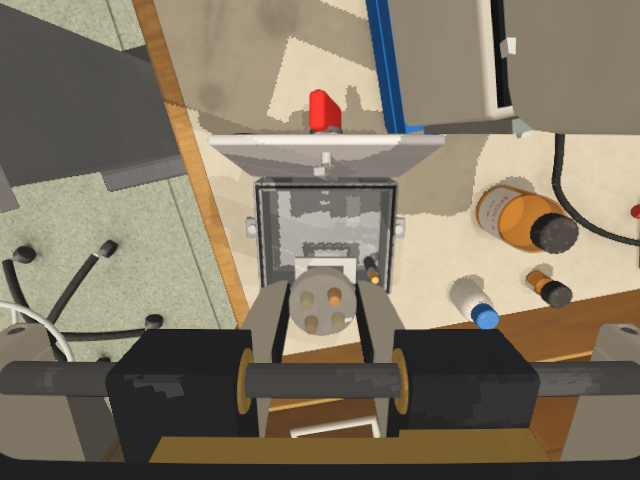

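```bash
python3 -c "
from h import *
p,d,E=load('wrist','6');C=cloud('wrist',E,d)
a=-.213;ex=np.array([np.cos(a),np.sin(a)]);ey=np.array([-np.sin(a),np.cos(a)])
L=np.stack([(C[...,:2]-[.4955,-.253])@ex,(C[...,:2]-[.4955,-.253])@ey],-1)
m=(abs(C[...,2]-.052)<.006)&(abs(L[...,0])<.08)&(L[...,1]>-.07)&(L[...,1]<.05)
print(m.sum(),np.percentile(L[m][:,0],[1,50,99]))
mm=m&(L[...,1]<.04)&(L[...,1]>-.02); 
for s in(-1,1):
  q=L[mm&(s*L[...,0]>.04)][:,0]; print(len(q),q.min(),q.max(),np.median(q))
# bracket near z .042
k=(abs(C[...,2]-.042)<.003)&(abs(L[...,0])<.045)&(L[...,1]<.0)&(L[...,1]>-.06); print(k.sum(),np.percentile(L[k],[1,50,99],axis=0))
f=(C[...,2]<.016)&(C[...,2]>.002)&(abs(L[...,0])<.054)&(L[...,1]<.06)&(L[...,1]>-.04);print(f.sum(),np.percentile(L[f],[1,99],axis=0),np.median(C[f][:,2]))
"
```

```text
1853 [-0.06503082  0.04870994  0.06450619]
562 -0.0653064312729895 -0.05697814897104326 -0.060401926340526116
573 0.05651723865688331 0.06513219661584274 0.05995247512717913
801 [[-0.03354333 -0.04372655]
 [ 0.00353993 -0.02280907]
 [ 0.04355402 -0.01650121]]
7044 [[-0.05300482 -0.03850158]
 [ 0.05286193  0.04278066]] 0.006892486757487715
```

Emit:
carry_out --pt "1 0.2 0 3 0" --pt "1 0 0 3 0" --pt "1 0 0 3 0" --pt "1 0 0 3 0" --pt "1 0 0 2.3 0" --pt "1 0 0 1.2 0" --pt "1 0 0 0.8 0" --pt "1 0 0 0.4 0" --pt "1 0 0 0 0" --pt "1 0 0 0 0"

```text
clock: 12.9
position: [0.4998, -0.241, 0.0209]
tool_rot: [[0.978, -0.21, 0.002], [-0.21, -0.978, -0.001], [0.002, 0.001, -1.0]]
wrist_force: [0.4, -0.6, -0.4]
opening: 0.035
```

Emit:
carry_out --pt "1 0 0 0.4 0" --pt "1 0 0 0.3 0" --pt "1 0 0 0.1 0" --pt "1 0 0 0 0" --pt "1 0 0 0 0"

```text
clock: 13.4
position: [0.499, -0.2405, 0.0116]
tool_rot: [[0.978, -0.21, 0.0], [-0.21, -0.978, -0.0], [0.0, 0.0, -1.0]]
wrist_force: [0.2, -0.4, -1.7]
opening: 0.0352
```

Emit:
carry_out --pt "1 0 0 0.1 0" --pt "1 0 0 0 0" --pt "-0.15 0 0 0 0" --pt "-0.15 0 0 0 0" --pt "-0.15 0 0 0 0" --pt "-0.15 0 0 0 0" --pt "-0.15 0 0 -1 0" --pt "-0.15 0 0 -2 0" --pt "-0.15 0 0 -4 0" --pt "-0.15 0 0 -4.5 0" --pt "-0.15 0 0 -4.5 0" --pt "-0.15 0 0 -3 0"

```text
clock: 14.6
position: [0.5, -0.2411, 0.2055]
tool_rot: [[0.978, -0.21, 0.004], [-0.21, -0.978, -0.002], [0.005, 0.002, -1.0]]
wrist_force: [0.7, -0.7, 0.2]
opening: 0.0534
```

```bash
python3 -c "
from h import *
p,d,E=snap('wrist','7')
snap('top','7');snap('scene','7')
plan([],g=1)
C=cloud('wrist',E,d)
m=(np.hypot(C[...,0]-.499,C[...,1]+.24)<.035)&(C[...,2]>.016)&(C[...,2]<.04)
P=C[m];print((P.min(0)+P.max(0))/2,P.max(0)-P.min(0),np.percentile(P[:,2],[10,50,90,99]))
for n in ('top','scene','wrist'): print({q:ok(place_of(q,n)) for q in ('cover_edge','press_pad','wing','cover_hinge','puck_center')})
"
```

```text
at [ 0.5007 -0.2415  0.2046] yaw -12.14 clk 14.75 F [ 0.55 -0.23 -0.55] op 0.0532
[ 0.49620227 -0.24881552  0.02802598] [0.04213886 0.0509924  0.02380154] [0.01893001 0.02003904 0.02880734 0.03941879]
{'cover_edge': [([0.4715, -0.15, 0.1629], 0.69), ([0.4993, -0.2429, 0.0208], 0.16)], 'press_pad': [([0.4654, -0.1493, 0.1391], 0.9)], 'wing': [([0.5151, -0.147, 0.1369], 0.57)], 'cover_hinge': [([0.5078, -0.1973, 0.0506], 0.58), ([0.4699, -0.146, 0.1356], 0.41)], 'puck_center': [([0.4985, -0.2428, 0.0169], 0.8), ([0.4596, 0.1408, 0.0143], 0.5)]}
{'cover_edge': [([0.4717, -0.148, 0.1591], 0.92)], 'press_pad': [([0.4707, -0.1515, 0.1393], 0.72)], 'wing': [([0.7156, -0.3582, 0.002], 0.45), ([0.5195, -0.1441, 0.1349], 0.43)], 'cover_hinge': [([0.5109, -0.1916, 0.0499], 0.67), ([0.4929, -0.2537, 0.0041], 0.39)], 'puck_center': [([0.5005, -0.243, 0.0179], 0.61), ([0.4601, 0.1435, 0.0066], 0.57)]}
{'cover_edge': [([0.4673, -0.1459, 0.1649], 0.69)], 'press_pad': [([0.4712, -0.1533, 0.1353], 0.83), ([0.4884, -0.282, 0.0453], 0.57)], 'wing': [([0.5141, -0.1457, 0.1344], 0.63), ([0.7187, -0.3569, 0.0019], 0.29)], 'cover_hinge': [([0.5095, -0.1928, 0.0536], 0.79)], 'puck_center': [([0.4989, -0.2436, 0.0214], 0.94)]}
```

View pics/wrist7.png

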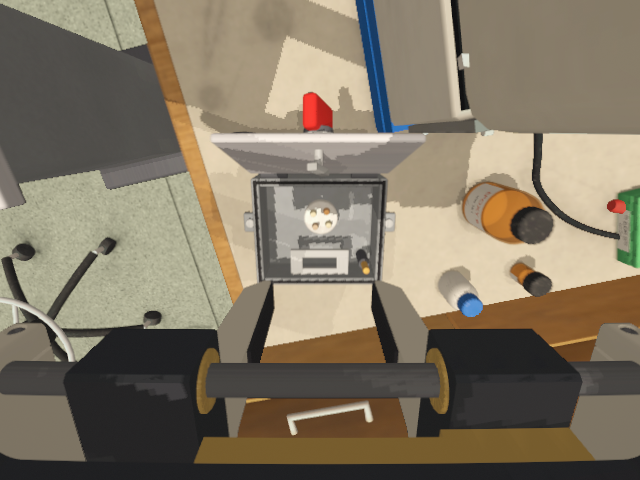

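```bash
cat >> h.py <<'E'
B0=np.array([.4958,-.252]);BA=-.213
EX=np.array([np.cos(BA),np.sin(BA)]);EY=np.array([-np.sin(BA),np.cos(BA)])
def bx(x,y): return (B0+x*EX+y*EY).tolist()
def tobox(P): P=np.asarray(P); return (P[...,:2]-B0)@np.stack([EX,EY]).T
E
python3 -c "
from h import *
plan([(.43,-.22,.215,78,11),(*bx(-.05,.155),.215,78,4),(*bx(-.05,.155),.137,78,3)],g=1)
"
```

```text
at [ 0.499  -0.2405  0.2006] yaw -12.15 clk 15.5 F [-1.    0.13  0.58] op 0.0535
[1.0, -0.65, -0.05, -0.13, -8.2]
[1.0, -0.64, -0.14, -0.13, -8.2]
[1.0, -0.61, -0.23, -0.13, -8.2]
[1.0, -0.57, -0.32, -0.13, -8.2]
[1.0, -0.52, -0.4, -0.13, -8.2]
[1.0, -0.46, -0.47, -0.13, -8.2]
[1.0, -0.39, -0.53, -0.13, -8.2]
[1.0, -0.31, -0.58, -0.13, -8.2]
[1.0, -0.22, -0.61, -0.13, -8.2]
[1.0, -0.13, -0.64, -0.13, -8.2]
[1.0, -0.04, -0.65, -0.13, -8.2]
--
[1.0, 3.44, 0.54, -0.0, 0.0]
[1.0, 3.44, 0.54, -0.0, 0.0]
[1.0, 3.44, 0.54, -0.0, 0.0]
[1.0, 3.44, 0.54, -0.0, 0.0]
--
[1.0, 0.0, 0.0, 2.6, 0.0]
[1.0, 0.0, 0.0, 2.6, 0.0]
[1.0, 0.0, 0.0, 2.6, 0.0]
--
```

Emit:
carry_out --pt "1 -0.7 -0.1 -0.2 -8.2" --pt "1 -0.6 -0.1 -0.2 -8.2" --pt "1 -0.6 -0.2 -0.2 -8.2" --pt "1 -0.6 -0.3 -0.2 -8.2" --pt "1 -0.5 -0.4 -0.2 -8.2" --pt "1 -0.5 -0.5 -0.1 -8.2" --pt "1 -0.4 -0.5 -0.1 -8.2" --pt "1 -0.3 -0.6 -0.1 -8.2" --pt "1 -0.2 -0.6 -0.1 -8.2" --pt "1 -0.1 -0.6 0 -8.2" --pt "1 0 -0.6 0 -8.2"

```text
clock: 16.6
position: [0.4308, -0.2198, 0.2148]
tool_rot: [[0.201, 0.98, 0.0], [0.98, -0.201, -0.0], [-0.0, 0.0, -1.0]]
wrist_force: [0.1, -0.4, 0.2]
opening: 0.0006
```

Emit:
carry_out --pt "1 3.4 0.5 0 0" --pt "1 3.4 0.5 0 0" --pt "1 3.5 0.6 0 0" --pt "1 3.5 0.5 0 0" --pt "1 0 0 0 0"

```text
clock: 17.1
position: [0.4811, -0.0858, 0.2148]
tool_rot: [[0.203, 0.979, 0.001], [0.979, -0.203, 0.001], [0.001, 0.001, -1.0]]
wrist_force: [-0.4, -0.5, -0.2]
opening: 0.0004
```

```bash
python3 -c "
from h import *
plan([(*bx(-.05,.155),.135,78,3)],g=1)
p,d,E=snap('wrist','8');snap('scene','8')
print(tobox(monitor.sense()['position']))
"
```

```text
at [ 0.4811 -0.0858  0.2148] yaw 78.27 clk 17.1 F [-0.41 -0.53 -0.17] op 0.0004
[1.0, -0.14, -0.02, 2.66, 0.09]
[1.0, -0.14, -0.02, 2.66, 0.09]
[1.0, -0.14, -0.02, 2.66, 0.09]
--
[-0.0497984   0.15629944]
```

View pics/wrist8.png

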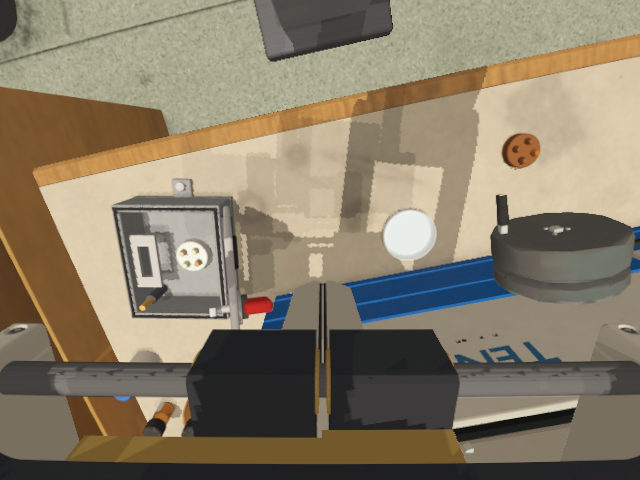

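View pics/scene8.png

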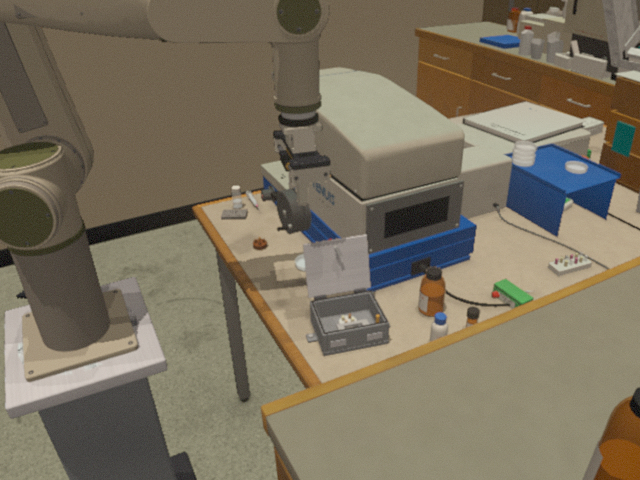

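Emit:
carry_out --pt "1 0 0 2.6 0" --pt "1 0 0 2.6 0" --pt "1 0 0 2.6 0" --pt "1 -1.5 0 0 0" --pt "1 -1.5 0 0 0" --pt "1 -1.0 0 0 0" --pt "1 -1.0 0 0 0" --pt "1 -1.0 0 0 0" --pt "1 0 0 0 0"

```text
clock: 18.1
position: [0.4676, -0.1493, 0.137]
tool_rot: [[0.208, 0.978, 0.0], [0.978, -0.208, -0.001], [-0.001, 0.001, -1.0]]
wrist_force: [-0.5, 1.3, 0.2]
opening: 0.0008
```

```bash
python3 -c "
from h import *
plan([])
p,d,E=snap('wrist','9');p2,_,_=snap('scene','9')
print(tobox(monitor.sense()['position']))
s=p2[190:360,220:420];cv2.imwrite('pics/c9.png',np.hstack([cv2.resize(s[...,::-1],(400,340)),cv2.resize(p[...,::-1],(400,300))[:,:] if 0 else cv2.copyMakeBorder(cv2.resize(p[...,::-1],(400,300)),0,40,0,0,0)]))
"
```

```text
at [ 0.4676 -0.1493  0.137 ] yaw 77.97 clk 18.1 F [-0.47  1.32  0.23] op 0.0008
[-0.04955878  0.09552216]
```

View pics/c9.png

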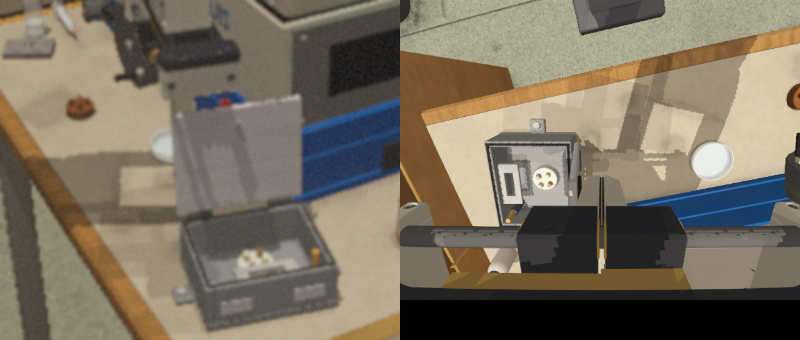

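Emit:
carry_out --pt "1 -1.2 0 0 0" --pt "1 -1.2 0 0 0" --pt "1 -1.2 0 0 0" --pt "1 -1.2 0 0.1 0" --pt "1 -1.2 0 0.2 0" --pt "1 -1.2 0 0.4 0" --pt "1 -0.8 0 0.4 0" --pt "1 0 0 0 0"

```text
clock: 19.0
position: [0.4503, -0.2272, 0.1247]
tool_rot: [[0.208, 0.978, -0.001], [0.978, -0.208, 0.0], [-0.0, -0.001, -1.0]]
wrist_force: [0.0, 0.5, 0.1]
opening: 0.0007
```

```bash
cat > v.py <<'E'
from h import *
import sys
t=sys.argv[1]
plan([])
p,d,E=snap('wrist',t);p2,_,_=snap('scene',t)
print(tobox(monitor.sense()['position']))
s=p2[190:360,220:420];cv2.imwrite(f'pics/c{t}.png',np.hstack([cv2.resize(s[...,::-1],(400,340)),cv2.copyMakeBorder(cv2.resize(p[...,::-1],(400,300)),0,40,0,0,0)]))
E
python3 v.py 10
```

```text
at [ 0.4503 -0.2272  0.1247] yaw 77.97 clk 19.0 F [0.03 0.5  0.11] op 0.0007
[-0.0493262   0.01561973]
```

View pics/c10.png

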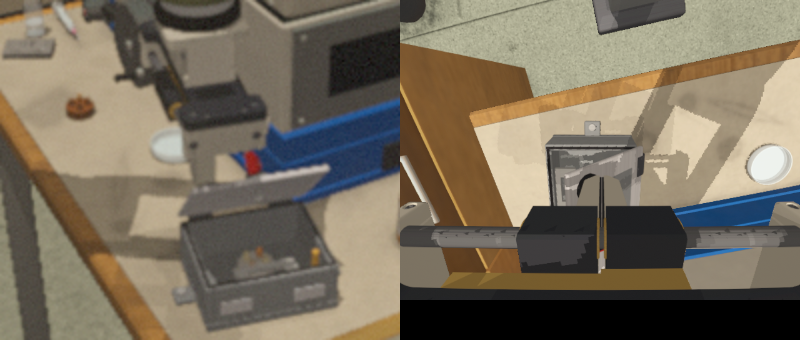

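Emit:
carry_out --pt "1 -0.7 0 0.5 0" --pt "1 -0.7 0 0.5 0" --pt "1 -0.7 0 0.5 0" --pt "1 -0.5 0 0.7 0" --pt "1 -0.5 0 0.7 0" --pt "1 -0.4 0 0.7 0" --pt "1 -0.3 0 0.5 0" --pt "1 -0.3 0 0.4 0" --pt "1 0 0 0 0"

```text
clock: 20.0
position: [0.4421, -0.2663, 0.0798]
tool_rot: [[0.207, 0.978, -0.001], [0.978, -0.207, 0.001], [0.0, -0.001, -1.0]]
wrist_force: [0.7, -0.6, -0.7]
opening: 0.0002
```

```bash
python3 v.py 11
```

```text
at [ 0.4421 -0.2663  0.0798] yaw 78.04 clk 20.0 F [ 0.72 -0.56 -0.66] op 0.0002
[-0.04895106 -0.02518602]
```

View pics/c11.png

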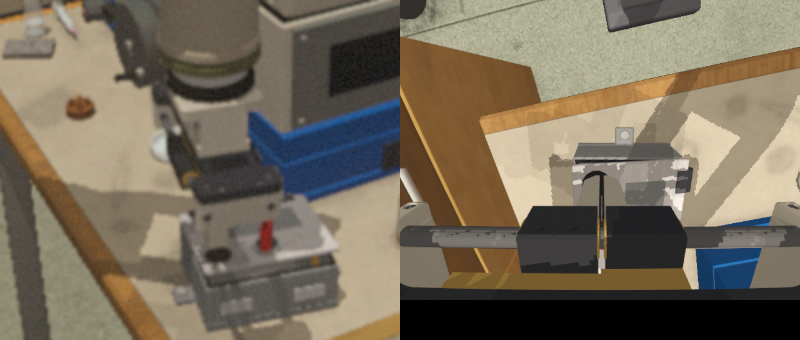

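```bash
python3 -c "
from h import *
plan([(*bx(-.049,-.03),.16,78,3),(*bx(-.01,-.04),.19,-42,14)],g=-.4)
"
```

```text
at [ 0.4426 -0.2663  0.0807] yaw 78.05 clk 20.1 F [-0.53  0.83 -0.64] op 0.0003
[-0.4, -0.16, -0.0, -2.64, 0.02]
[-0.4, -0.16, -0.0, -2.64, 0.02]
[-0.4, -0.16, -0.0, -2.64, 0.02]
--
[-0.4, -0.07, 0.28, -0.21, 8.57]
[-0.4, -0.03, 0.29, -0.21, 8.57]
[-0.4, 0.01, 0.29, -0.21, 8.57]
[-0.4, 0.06, 0.28, -0.21, 8.57]
[-0.4, 0.1, 0.27, -0.21, 8.57]
[-0.4, 0.14, 0.25, -0.21, 8.57]
[-0.4, 0.17, 0.23, -0.21, 8.57]
[-0.4, 0.2, 0.2, -0.21, 8.57]
[-0.4, 0.23, 0.17, -0.21, 8.57]
[-0.4, 0.26, 0.13, -0.21, 8.57]
[-0.4, 0.27, 0.09, -0.21, 8.57]
[-0.4, 0.28, 0.05, -0.21, 8.57]
[-0.4, 0.29, 0.01, -0.21, 8.57]
[-0.4, 0.29, -0.03, -0.21, 8.57]
--
```

Emit:
carry_out --pt "1 -0.2 0 -2.6 0" --pt "1 -0.2 0 -2.6 0" --pt "1 -0.2 0 -2.6 0" --pt "-0.5 0 0.3 -0.3 8.5" --pt "-0.5 0 0.3 -0.3 8.5" --pt "-0.5 0 0.3 -0.3 8.5" --pt "-0.5 0 0.3 -0.3 8.5" --pt "-0.5 0.1 0.3 -0.3 8.5" --pt "-0.5 0.1 0.3 -0.3 8.5" --pt "-0.5 0.2 0.2 -0.3 8.5" --pt "-0.5 0.2 0.2 -0.3 8.5" --pt "-0.5 0.2 0.2 -0.3 8.5"

```text
clock: 21.3
position: [0.4654, -0.284, 0.1863]
tool_rot: [[1.0, 0.021, 0.001], [0.021, -1.0, -0.0], [0.001, 0.0, -1.0]]
wrist_force: [0.4, 0.4, 0.4]
opening: 0.0667
```

Emit:
carry_out --pt "-0.5 0.3 0.1 -0.3 8.5" --pt "-0.5 0.3 0.1 0 8.5" --pt "-0.5 0.3 0 0 8.5" --pt "-0.5 0.3 0 0 8.5" --pt "-0.5 0.3 0 0 8.5" --pt "-0.5 0 0 0 0"

```text
clock: 21.9
position: [0.4795, -0.2901, 0.1891]
tool_rot: [[0.754, -0.657, 0.001], [-0.657, -0.754, -0.0], [0.001, -0.0, -1.0]]
wrist_force: [-0.2, 0.5, 0.4]
opening: 0.0696
```

```bash
python3 v.py 12; python3 -c "
from h import *
p,d,E=snap('top','12'); crop(p,350,230,470,330,6,'top12c')
for n in('wrist','top','scene'): print({q:ok(place_of(q,n)) for q in ('wing','press_pad','cover_hinge')})"
```

```text
at [ 0.4795 -0.2901  0.1891] yaw -41.08 clk 21.9 F [-0.16  0.53  0.37] op 0.0696
[-0.00824394 -0.04056891]
{'wing': [([0.4841, -0.2785, 0.0827], 0.62)], 'press_pad': [([0.4421, -0.2781, 0.067], 0.57)], 'cover_hinge': [([0.5074, -0.1931, 0.0537], 0.83), ([0.4983, -0.2467, -0.0001], 0.35)]}
{'wing': [([0.4869, -0.2814, 0.0841], 0.54)], 'press_pad': [([0.4457, -0.2725, 0.0673], 0.85)], 'cover_hinge': [([0.5058, -0.1934, 0.0495], 0.56)]}
{'wing': [([0.4891, -0.2794, 0.0827], 0.44)], 'press_pad': [([0.4434, -0.2751, 0.0697], 0.6)], 'cover_hinge': [([0.5106, -0.193, 0.0501], 0.68)]}
```

View pics/wrist12.png

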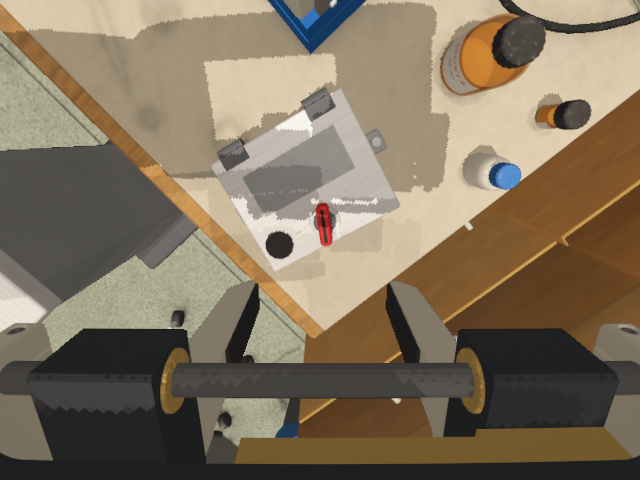

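View pics/c12.png

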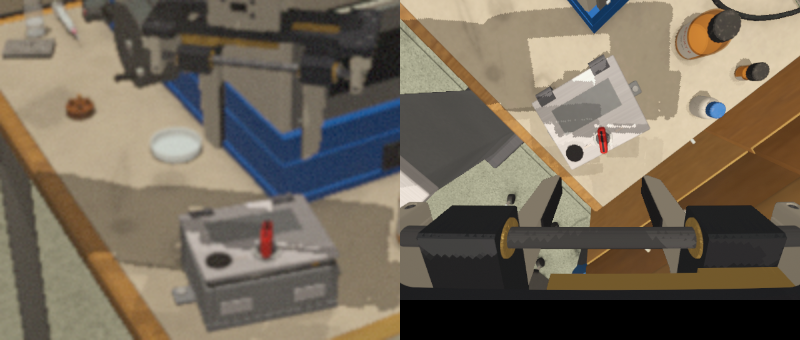

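```bash
python3 -c "
from h import *
p,d,E=load('wrist','12'); crop(p,270,170,410,280,5,'w12c')
C=cloud('wrist',E,d); f=p.astype(int)
red=(f[...,0]>90)&(f[...,0]>f[...,1]*2)&(f[...,0]>f[...,2]*2)
m=red&(np.hypot(C[...,0]-.486,C[...,1]+.28)<.04)
print(m.sum()); P=C[m]; print(P[:,2].min(),np.percentile(P[:,2],[50,90,99]))
P=P[P[:,2]>np.percentile(P[:,2],97)-.004]; r=cv2.minAreaRect((P[:,:2]*1000).astype(np.float32));print(len(P),r,tobox(P.mean(0)))
"
```

```text
399
0.07133100640556639 [0.08932748 0.09115652 0.09198053]
336 ((489.3966369628906, -280.78082275390625), (33.56256103515625, 9.626567840576172), 56.46541976928711) [ 0.00010637 -0.02937458]
```

View pics/w12c.png

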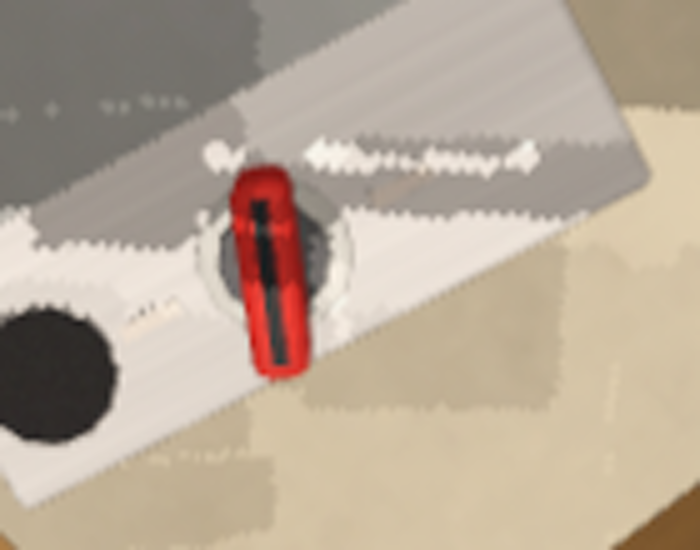

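```bash
python3 -c "
from h import *
plan([(.4893,-.2808,.12,-33.5,3),(.4893,-.2808,.075,-33.5,3)],g=.1)
"
```

```text
at [ 0.479  -0.29    0.1887] yaw -40.93 clk 22.5 F [-0.62  0.59  0.63] op 0.0699
[0.1, 0.06, -0.46, 2.29, -2.48]
[0.1, 0.08, -0.45, 2.29, -2.48]
[0.1, 0.1, -0.45, 2.29, -2.48]
--
[0.1, 0.0, -0.0, 1.5, 0.0]
[0.1, 0.0, -0.0, 1.5, 0.0]
[0.1, 0.0, -0.0, 1.5, 0.0]
--
```

Emit:
carry_out --pt "0.1 0.1 -0.5 2.3 -2.5" --pt "0.1 0.1 -0.5 2.3 -2.5" --pt "0.1 0.1 -0.4 2.3 -2.5" --pt "0.1 0 0 0 0" --pt "0.1 0 0 0 0"

```text
clock: 23.0
position: [0.4899, -0.2808, 0.1197]
tool_rot: [[0.834, -0.552, -0.001], [-0.552, -0.834, 0.001], [-0.001, 0.0, -1.0]]
wrist_force: [-0.1, -0.7, 1.2]
opening: 0.0422
```

```bash
python3 v.py 13; python3 -c "
from h import *
p,d,E=load('wrist','13'); crop(p,240,200,400,320,4,'w13c')
C=cloud('wrist',E,d); f=p.astype(int)
red=(f[...,0]>90)&(f[...,0]>f[...,1]*2)&(f[...,0]>f[...,2]*2)
m=red&(np.hypot(C[...,0]-.486,C[...,1]+.28)<.04)
P=C[m];P=P[P[:,2]>np.percentile(P[:,2],97)-.004]; r=cv2.minAreaRect((P[:,:2]*1000).astype(np.float32));print(len(P),r,tobox(P.mean(0)),P[:,2].max())
"
```

```text
at [ 0.4899 -0.2808  0.1197] yaw -33.5 clk 23.0 F [-0.13 -0.71  1.24] op 0.0422
[ 0.00145149 -0.03003363]
541 ((489.4469909667969, -280.31036376953125), (32.937442779541016, 9.553221702575684), 56.57292175292969) [ 8.77470572e-05 -2.83380798e-02] 0.09270433775615641
```

View pics/w13c.png

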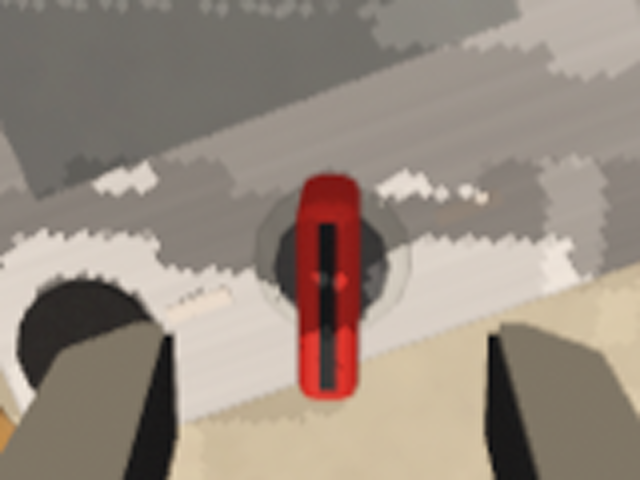

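Emit:
carry_out --pt "0.1 0 0 1.5 0" --pt "0.1 0 0 1.5 0" --pt "0.1 0 0 1.0 0" --pt "0.1 0 0 0.5 0" --pt "0.1 0 0 0 0" --pt "1 0 0 0 0" --pt "1 0 0 0 0" --pt "1 0 0 0 0" --pt "1 0 0 0 0" --pt "1 0 0 0 0" --pt "1 0 0 0 0" --pt "1 0 0 0 0" --newtons 15

```text
clock: 24.3
position: [0.4897, -0.2808, 0.0745]
tool_rot: [[0.834, -0.551, -0.001], [-0.551, -0.834, 0.0], [-0.001, 0.0, -1.0]]
wrist_force: [-5.0, 1.2, 1.0]
opening: 0.0097
```

Emit:
carry_out --pt "1 0 0 0 6.8" --pt "1 0 0 0 6.8" --pt "1 0 0 0 6.9" --pt "1 0 0 0 6.9" --pt "1 0 0 0 6.9" --pt "1 0 0 0 6.9" --pt "1 0 0 0 6.9" --pt "1 0 0 0 6.9" --pt "1 0 0 0 6.9" --pt "1 0 0 0 6.8" --pt "1 0 0 0 0" --pt "1 0 0 0 0"

```text
clock: 25.5
position: [0.4905, -0.2822, 0.0751]
tool_rot: [[-0.207, -0.978, 0.001], [-0.978, 0.207, -0.002], [0.002, -0.001, -1.0]]
wrist_force: [-2.1, -5.6, 0.8]
opening: 0.0108
```

```bash
python3 v.py 14
```

```text
at [ 0.4905 -0.2822  0.0751] yaw -101.95 clk 25.5 F [-2.1  -5.56  0.83] op 0.0108
[ 0.00115105 -0.03064377]
```

View pics/wrist14.png

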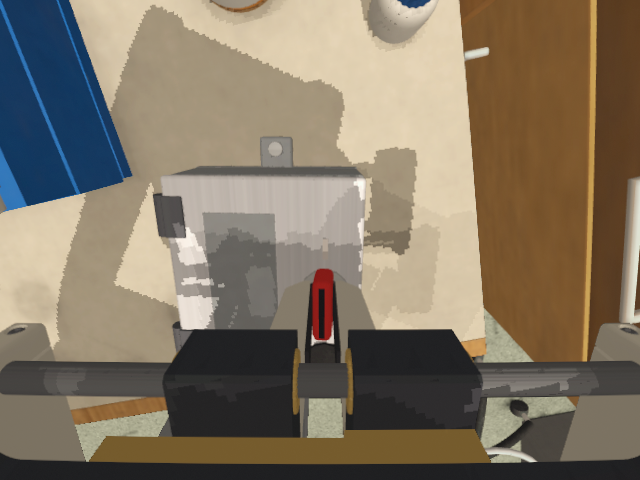

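Emit:
carry_out --pt "0.1 0 0 0 0" --pt "0.1 0 0 0 0" --pt "0.1 0 0 0 0" --pt "0.1 0 0 0 0" --pt "0.1 0 0 0 0" --pt "0.1 0 0 -2 0" --pt "0.1 0 0 -3 0" --pt "0.1 0 0 -3 0" --pt "0.1 0 0 -3 0" --pt "0.1 0 0 0 0" --pt "0.1 0 0 0 0"

```text
clock: 26.7
position: [0.4907, -0.2812, 0.1854]
tool_rot: [[-0.21, -0.978, 0.002], [-0.978, 0.21, -0.001], [0.001, -0.002, -1.0]]
wrist_force: [0.6, -0.5, -0.8]
opening: 0.0415
```

```bash
python3 v.py 15; python3 -c "
from h import *
p,d,E=load('wrist','15'); crop(p,180,120,400,320,3.5,'w15c')
C=cloud('wrist',E,d); f=p.astype(int)
red=(f[...,0]>90)&(f[...,0]>f[...,1]*2)&(f[...,0]>f[...,2]*2)
m=red&(np.hypot(C[...,0]-.486,C[...,1]+.28)<.04)
P=C[m];P=P[P[:,2]>np.percentile(P[:,2],97)-.004]; r=cv2.minAreaRect((P[:,:2]*1000).astype(np.float32));print(len(P),r,tobox(P.mean(0)),P[:,2].max())
dk=(f.max(-1)<70)&(np.hypot(C[...,0]-.444,C[...,1]+.275)<.025)&(C[...,2]>.06)&(C[...,2]<.075); print(dk.sum(),C[dk].mean(0),tobox(C[dk].mean(0)))
"
```

```text
at [ 0.4907 -0.2812  0.1854] yaw -102.13 clk 26.7 F [ 0.57 -0.54 -0.77] op 0.0415
[-0.00014706 -0.02914428]
350 ((489.699462890625, -281.5279541015625), (9.125475883483887, 32.7325325012207), 77.62042999267578) [ 0.00088984 -0.03016359] 0.09206692731946503
492 [ 0.44363556 -0.27236541  0.06657534] [-0.04668047 -0.03093237]
```

View pics/w15c.png

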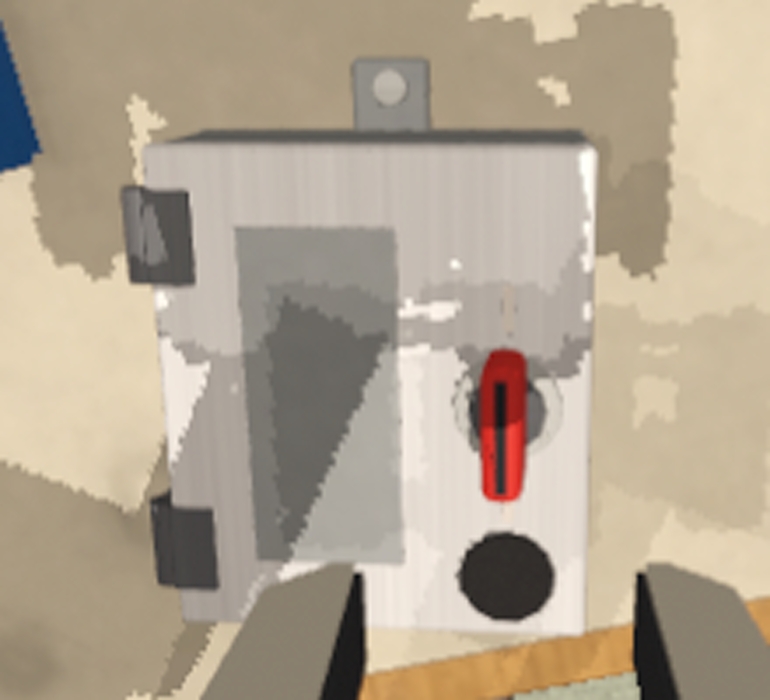

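Emit:
carry_out --pt "1 0 1.5 0 0" --pt "1 0.1 1.6 0 0" --pt "1 0.2 1.5 0 0" --pt "1 0 0 2.5 0" --pt "1 0 0 2.5 0" --pt "1 0 0 2.5 0" --pt "1 0 0 1.5 0" --pt "1 0 0 1.0 0" --pt "1 0 0 0.8 0" --pt "1 0 0 0 0" --pt "1 0 0 0 0" --newtons 30

```text
clock: 27.9
position: [0.445, -0.2745, 0.0773]
tool_rot: [[-0.21, -0.978, 0.001], [-0.978, 0.21, -0.001], [0.0, -0.001, -1.0]]
wrist_force: [0.4, 0.7, 0.7]
opening: 0.0006
```

```bash
python3 v.py 16
```

```text
at [ 0.445  -0.2745  0.0773] yaw -102.14 clk 27.9 F [0.37 0.67 0.68] op 0.0006
[-0.04455102 -0.0329107 ]
```

View pics/c16.png

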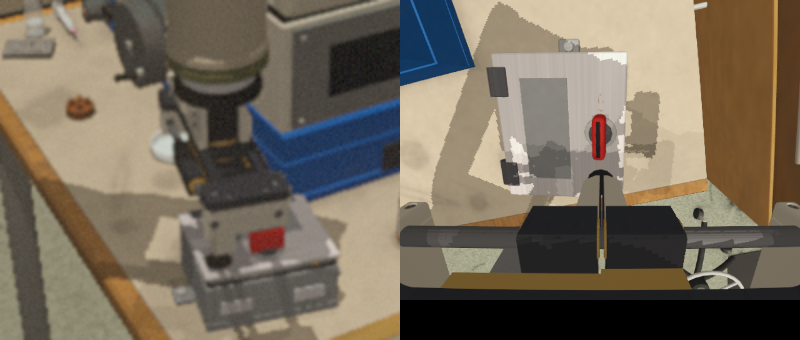

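Emit:
carry_out --pt "1 0 0.2 0.4 0" --pt "1 0 0 0.3 0" --pt "1 0 0 0.2 0" --pt "1 0 0 0.2 0" --pt "1 0 0 0.2 0" --pt "1 0 0 0 0"

```text
clock: 28.6
position: [0.4425, -0.2744, 0.0638]
tool_rot: [[-0.211, -0.978, -0.0], [-0.978, 0.211, -0.001], [0.001, -0.0, -1.0]]
wrist_force: [-2.8, -2.2, 4.7]
opening: 0.0006
```

Emit:
carry_out --pt "1 0 0 0.2 0" --pt "1 0 0 0.1 0" --pt "1 0 0 0.1 0" --pt "1 0 0 0 0" --pt "1 0 0 0 0"

```text
clock: 29.1
position: [0.4427, -0.2746, 0.061]
tool_rot: [[-0.21, -0.978, 0.0], [-0.978, 0.21, -0.001], [0.001, -0.0, -1.0]]
wrist_force: [-7.3, -1.2, 13.2]
opening: 0.0005
```

Emit:
carry_out --pt "1 0 0 0.1 0" --pt "1 0 0 0 0" --pt "1 0 0 0 0"

```text
clock: 29.4
position: [0.4427, -0.2747, 0.0608]
tool_rot: [[-0.21, -0.978, 0.0], [-0.978, 0.21, -0.001], [0.001, -0.0, -1.0]]
wrist_force: [-9.8, 1.5, 20.9]
opening: 0.0003
```

```bash
python3 v.py 17; python3 -c "
from h import *
p,d,E=load('scene','17')
crop(p,290,270,410,360,6,'s17')
p,d,E=load('wrist','17');C=cloud('wrist',E,d)
f=p.astype(int)
L=tobox(C)
red=(f[...,0]>90)&(f[...,0]>f[...,1]*2)&(f[...,0]>f[...,2]*2)
m=red&(np.hypot(L[...,0],L[...,1]+.031)<.03)
P=C[m];print(P[:,2].max(),np.percentile(P[:,2],95)); P=P[P[:,2]>np.percentile(P[:,2],97)-.004];print(cv2.minAreaRect((P[:,:2]*1000).astype(np.float32)))
m=(abs(C[...,2]-.06)<.012)&(L[...,0]>.025)&(L[...,0]<.06)
for y in (.045,.025,.005,-.015,-.035,-.048):
  k=m&(abs(L[...,1]-y)<.004); print(y,k.sum(),np.median(C[k][:,2]))
"
```

```text
at [ 0.4427 -0.2747  0.0608] yaw -102.15 clk 29.4 F [-9.85  1.5  20.94] op 0.0003
[-0.04703068 -0.03340355]
0.08460312667733744 0.08378542791662497
((488.7722473144531, -283.3314208984375), (9.817459106445312, 33.74168014526367), 78.3034439086914)
0.045 1374 0.05701359003708248
0.025 1292 0.0571915716940693
0.005 1300 0.05717801873931935
-0.015 1297 0.05680276864355019
-0.035 1303 0.05678319353663902
-0.048 1275 0.05669599001061143
```

View pics/s17.png

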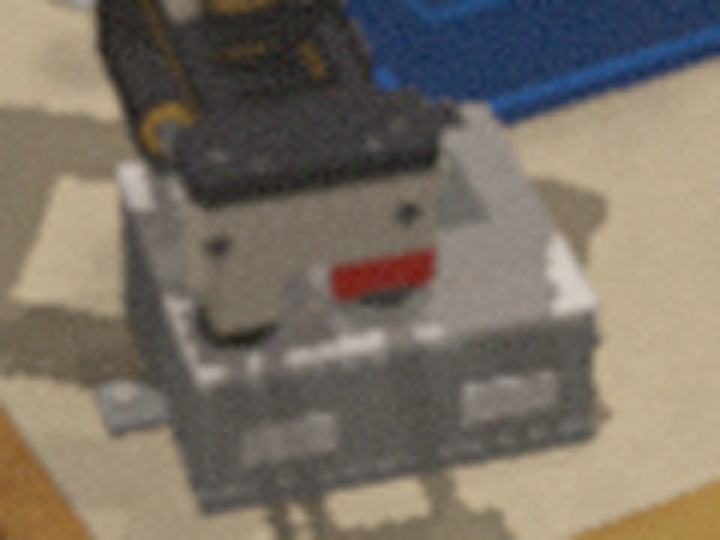

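View pics/wrist17.png

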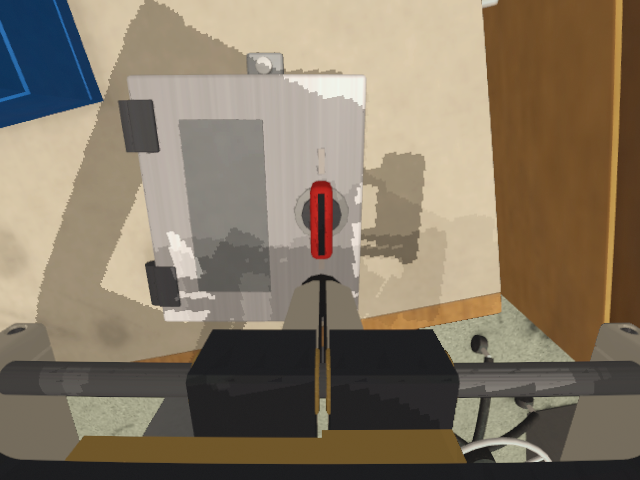

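Emit:
carry_out --pt "1 0 0 0 0" --pt "1 0 0 0 0" --pt "1 0 0 0 0" --pt "1 0 0 0 0" --pt "1 0 0 0 0"

```text
clock: 30.0
position: [0.4428, -0.2747, 0.0608]
tool_rot: [[-0.21, -0.978, 0.0], [-0.978, 0.21, -0.002], [0.001, -0.001, -1.0]]
wrist_force: [-10.0, 1.5, 20.8]
opening: 0.0003
```

Force and pose hold steady, so I'm handing in.

```bash
python3 -c "
from rig import robot
print(robot.close_job())"
```

```text
the job is handed in; nothing more can be done
None
```

The job is done as asked and handed in at about 30 s, with the arm still holding the cover pressed home. The aluminium puck stands upright in the box, the cover is closed over it, and the fastener was turned to the marks before I pressed. I didn't touch the brown look-alike or any of the other items.

**Last checks**
- **Puck:** the wrist and top views before the cover closed showed it upright in the box, about 2 mm short of the suggested spot. I could not see it once the cover was down.
- **Fastener:** the slot was within about 0.5° of the box's x axis, and the white marks lined up with it.
- **Cover:** it is flat to within 0.5 mm, with its outer face at about 57 mm against the nominal 58 mm, and the fastener 7–8 mm lower than when the cover rested on the plunger.
- **Press:** the hold was steady at about 21 N down on the pad, with about 10 N of sideways force on the wrist as well.

**Went wrong along the way**
- My first transit turned the wrong way and swung the empty gripper to the far left. I brought it back, and no contact showed.
- The first grasp missed because I lifted before the fingers had closed. The puck was not disturbed, and the second grasp held.

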